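# Lock the tie rod of a battery pack clamp

### The job

First clear every old two-cell pack off the top plate of the battery pack clamp into the black tray. Then find the rod key in one of the three lidded tubs, fit it fully down over the flatted end of the tie rod with its arm on the stop-post side, so that post and key keep the rod from turning, and swing the locknut's lever clockwise until the nut is tight: the rod must not turn with it (the little slack of the key is fine). Finally lay the key flat back in the tub it came from, close all three tubs with their lids, and leave the packs in the tray and the tape roll, meter and pliers where they lie.

Things in the scene. Friction and masses are not known exactly. Their poses are not given: they have to be found in the camera images.
- clamp: battery pack clamp fixed to the bench: upright cells between two aluminium plates, 246 (x) x 223 (y) mm; origin at the centre of its underside. The flat top of the upper plate is 87 mm above the origin, with a thin edge lip 10 mm higher. The upright tie rod is on the origin's axis
- rod (a joint): angle of the tie rod in the clamp, rad, counterclockwise from above positive; at 0 the rod's x axis points along the clamp's +y. Turns easily (0.06 N m) unless held. Starts at -0.02 to 0.10, where the arm of a key on it is 1 to 10 mm clear of the stop post; key slack included the rod gives up to 0.3 rad clockwise before the key stops it
- stop_post (a point): centre of the top of the steel stop post (diameter 12 mm, 50 mm high) standing on the plate at x = +19, y = +68 mm in the clamp's frame. The key's arm goes along the clamp's +y, on the -x side of this post, which it meets when the rod is dragged clockwise
- rod_end (a point): on the rod's axis at the level where the key comes to rest, 111 mm above the bench (24 mm above the plate, top of the locknut's hub). The rod's flatted end rises from here: 34 (x) x 20 (y) x 18 mm high, then a narrower nose 28 x 14 x 5 mm. Axes turn with the rod; x along the flats
- rod_mark (a point): point on the rod's flatted end, 17 mm from the axis along the rod's x, 18 mm above rod_end; it moves 8.4 mm if the rod turns 0.5 rad
- locknut (a joint): slack angle of the locknut relative to the ROD, rad: 0 = tight (hard stop), starts at 1.25 to 1.6, falls as the lever goes clockwise from above while the rod is held. Friction 0.35 N m (4 N at the handle); it stays where left. With the rod free, nut and rod turn together and this value stays. At 0 the lever points 80 degrees counterclockwise of the rod's x axis
- nut_grip (a point): point to pinch on the lever's upright round black handle (diameter 18 mm, from 18 to 75 mm above the plate; this point 52 mm above it, 85 mm from the rod's axis). The lever's bar lies 8 to 20 mm above the plate; hub diameter 56, height 24 mm. The handle may turn between the fingers
- key: steel rod key, 0.2 kg, lying flat in one closed tub: head 56 (x) x 40 (y) x 16 mm with a through slot 40 x 24 mm; a flat arm 20 wide, 10 thick runs on to x = +78; an upright grip tab 14 thick (y), x = 20 to 50, rises to 55 above the underside. Origin: slot centre on the underside (then at rod_end when on the rod); x along the arm, z up. Play on the rod's end 2 (y), 3 (x) mm each side
- key_tip (a point): end of the key's arm, 78 mm from its origin along x, 5 mm above its underside
- tub_a: open grey plastic tub fixed to the bench, 130 (its x) x 96 (its y) x 70 mm high, walls and floor 5 mm; origin at the centre of its underside. Three identical tubs, each closed by a loose lid. The key starts in this one; where it stands changes
- tub_b: open grey plastic tub fixed to the bench, 130 (its x) x 96 (its y) x 70 mm high, walls and floor 5 mm; origin at the centre of its underside. Three identical tubs, each closed by a loose lid
- tub_c: open grey plastic tub fixed to the bench, 130 (its x) x 96 (its y) x 70 mm high, walls and floor 5 mm; origin at the centre of its underside. Three identical tubs, each closed by a loose lid
- lid_a: loose white lid: plate 136 (x) x 102 (y) x 5 mm; origin at the centre of the plate's underside, which rests on the tub's rim (70 mm up). A block 106 x 72 x 4 mm below goes into the mouth with 7 mm play all round. On top an upright bar handle 14 thick (x), 50 long (y), 24 mm high. 0.09 kg. The three lids are alike and fit any tub either way round
- lid_b: loose white lid: plate 136 (x) x 102 (y) x 5 mm; origin at the centre of the plate's underside, which rests on the tub's rim (70 mm up). A block 106 x 72 x 4 mm below goes into the mouth with 7 mm play all round. On top an upright bar handle 14 thick (x), 50 long (y), 24 mm high. 0.09 kg. The three lids are alike and fit any tub either way round
- lid_c: loose white lid: plate 136 (x) x 102 (y) x 5 mm; origin at the centre of the plate's underside, which rests on the tub's rim (70 mm up). A block 106 x 72 x 4 mm below goes into the mouth with 7 mm play all round. On top an upright bar handle 14 thick (x), 50 long (y), 24 mm high. 0.09 kg. The three lids are alike and fit any tub either way round
- tray: black open tray fixed to the bench, 230 (x) x 120 (y) x 30 mm high, walls and floor 5 mm; origin at the centre of its underside
- pack0: old two-cell battery pack in orange wrap, 66 (x) x 37 (y) x 19 mm high, about 0.1 kg; origin at the centre of its underside. Lies somewhere on the clamp's top plate. One to three of them are present (absent: None)
- pack1: old two-cell battery pack in orange wrap, 66 (x) x 37 (y) x 19 mm high, about 0.1 kg; origin at the centre of its underside. Lies somewhere on the clamp's top plate. One to three of them are present (absent: None)
- pack2: old two-cell battery pack in orange wrap, 66 (x) x 37 (y) x 19 mm high, about 0.1 kg; origin at the centre of its underside. Lies somewhere on the clamp's top plate. One to three of them are present (absent: None)
- tape: bystander: black tape roll lying flat, 90 mm diameter, 24 mm high; origin at the centre of its underside
- meter: bystander: yellow meter lying flat, 170 (x) x 80 x 36 mm; origin at the centre of its underside
- pliers: bystander: pliers with orange handles, about 155 mm long (x), 14 mm high; origin on the underside near the middle
Things that resemble listed ones, but are neither listed nor needed, are in the scene too. Leave any brown or yellow look-alike of the tub_c alone.

How it is judged:
By the outcome, as a careful person would: the job done as asked, in the order asked, and still so for the second after the job is handed in, with the robot touching nothing.
Of pack0, pack1, pack2 only 1 to 3 are there at a start; the rules pass over those that are not, and their reading is None.
At some moment in a run one of pack0, pack1, pack2 may be knocked a few centimetres aside while the robot is not near it.
It also fails if it takes over 210 s, if anything falls off the work surface, if the arm or the gripper's body presses on something with over 40 N, if the wrist force passes 120 N, or if a joint passes its speed limit or range.

### The arm

A 6-joint arm with a two-finger parallel gripper is mounted at the origin on the work surface. World frame = base frame: x ahead of the robot, y to its left, z up, the work surface at z = 0. Lengths are in m, angles in rad, forces in N, time in s.
With the tool pointing down it reaches from about 0.35 to 0.85 m from the base axis. Payload 8.1 kg.
Tool frame: the origin (TCP) lies midway between the tips of the shut fingers; the grasp point (between the pads) lies robot.grip_depth behind it (robot.grip_depth is the distance from the TCP to the grasp point, in m); z points along the fingers, y is the line along which they close (so a half turn about z gives the same grasp; the last joint's range is limited). The gripper opens to 93 mm and grips with 3 to 60 N. Pads are 15 mm wide; open, the fingers measure 128 mm over their backs; the gripper's body (75 mm by 188 mm) begins 65 mm behind the grasp point.
Start: joints at [1.092, 0.13, 1.488, -0, 1.523, -0.085], TCP at [0.23, 0.554, 0.219] pointing down, gripper open.
Joint ranges: [-2.96, 2.96], [-0.89, 2.26], [0.02, 2.5], [-1.34, 4.48], [0, 2.73], [-2.66, 2.66]. Speed limits (rad/s): [2.39, 2.39, 2.79, 3.14, 3.14, 3.14].

### API

Orientations are given as a rotation vector (axis times angle).
In Python, from plant import robot gives the robot as it stands.
- The arm moves only by the tool carry_out, never from a script. Its argument "rows" is a list of rows, each a list of 6 numbers: the shift along the tool's x, y, z in m, then the turn, a rotation vector about the tool's x, y, z in degrees. A call has 1 to 12 rows; each row is the pose to reach, as a shift and turn from the pose commanded when the call began, along the tool's axes at that moment; what a row does not reach only later rows make up. A row lasts 1/8 s, in which the tool goes at most 62.5 mm and 10.7 degrees, less where a joint would pass 70% of its speed; a pose out of reach is approached as far as the arm can. A call with a gripper value outside its range is refused whole. "jaw" is the closure in counts, from 0 (fully open) to 255 (shut), set as the call begins (left out, the last holds). The fingers move at their own pace and stop on an object; "force" is the grip in N (left out, the last holds). Time passes only in rows, so rows that repeat a pose let the fingers close. It gives the time, the measured TCP pose, the force, the opening and the grip force at its end, in the units of the state.
- robot.read_state(): the state, without advancing time (a new reading comes with each control period).
- robot.read_camera(name): name is "side" or "top"; returns the picture (420x560x3 uint8, red, green, blue); there is no depth.
- robot.camera_model(name): a dict with "fx", "fy", "cx", "cy" (pixels), "dist" ([k1, k2, p1, p2, k3] as OpenCV has them; the pictures are not rectified), "R" (3x3) and "t" (3): a world point X has camera coordinates R X + t. Camera axes: x right, y down, z forward; pixel columns grow to the right and rows downward; lengths in m; the calibration is good to about 2 mm. A picture is of the moment at which its call begins. camera_model takes no time and is no camera call.
- robot.close_job(): hands the job in; it is judged then, once.
Trained networks look in the newest picture that a camera, given by its name, has taken for a name from the list of things; names that differ only in an ending like _2 or _b are one class to them, and where a whole thing is asked for, a point or a joint stands for the part that bears it (a point fixed in the world has none). Each returns a list of dicts, best first, with "conf" (0 to 1); they miss things now and then, are a little off and sometimes report something else, mostly with a low value. They report only what shows in the picture. A call takes as long as a camera call. They do not tell look-alikes from the thing itself.
- robot.outline_of(camera, target): "pixels" (420x560 bool, what is visible of it) and "pixel" ([column, row] in pixels, amid what is visible of it).
The state is a dict: "t": time; "q": joint angles; "dq": joint speeds; "joint_torque": joint torques, N m; "tool_pos": TCP position; "orientation": TCP orientation; "force": force on the tool from outside, world axes, zero at the start; "wrist_torque": the same for the moment, N m; "opening": finger opening in m; "gripper_force": force on a finger pad.
Only numpy, scipy, OpenCV 4.12 (cv2) and the standard library are available. Lean on these libraries where they do the work, as an engineer would, in place of code of your own. Each camera call takes 0.05 s, during which the arm holds its last target. There are 200 camera calls.

## Working session

There is one attempt and no reset: what is moved stays moved. The work goes in short steps, Python scripts to look and compute and a tool call to move; the robot and the scene stay as the last step left them, time stands still between calls to the robot, and variables do not carry over. Pictures are saved under pics/ and viewed, at most 14 in all, crops included, and the job is handed in when it is done.

Besides the shell and the picture viewer there is one more tool, called after "Call:" as name(argument=value, ...), one argument or row to a line, values as JSON. carry_out: Moves the arm, as the interface text tells. Its arguments: {"type":"object","properties":{"rows":{"type":"array"},"jaw":{"type":"number"},"force":{"type":"number"}},"required":["rows"]}

```bash
ls; mkdir -p pics; python3 - <<'E'
from plant import robot
import cv2,numpy as np
print(robot.grip_depth, robot.read_state())
for c in("side","top"):
    im=robot.read_camera(c); cv2.imwrite(f"pics/{c}0.png",cv2.cvtColor(im,cv2.COLOR_RGB2BGR))
    m=robot.camera_model(c); print(c,{k:np.round(v,4).tolist() for k,v in m.items()}); print("pos",-np.array(m["R"]).T@np.array(m["t"]))
E
```

```text
pics
0.0188 {'t': 0.0, 'q': array([ 1.09164203e+00,  1.31116779e-01,  1.48926379e+00, -3.41071870e-05,
        1.52299956e+00, -8.53957918e-02]), 'dq': array([ 0.00020417,  0.00134101,  0.00096865,  0.000694  , -0.00171293,
        0.0005132 ]), 'joint_torque': array([ 2.15081136e-04, -5.59832704e+01, -4.91752195e+01,  7.69208092e-02,
        3.52566631e-02, -9.47326544e-05]), 'tool_pos': array([0.22992618, 0.55358834, 0.21762246]), 'orientation': array([-6.14432627e-01, -3.08044592e+00,  2.71115139e-03]), 'force': array([ 0.76959718,  0.72772539, -0.01892568]), 'wrist_torque': array([ 0.07408009, -0.04712869,  0.03084765]), 'gripper_force': 0.0, 'opening': 0.09343662323084455}
side {'fx': 431.7083, 'fy': 431.7083, 'cx': 275.9348, 'cy': 207.8941, 'dist': [0.0077, 0.0, 0.0, 0.0, 0.0], 'R': [[0.985, -0.1723, -0.0117], [-0.1252, -0.6656, -0.7358], [0.119, 0.7262, -0.6771]], 't': [-0.4413, 0.1581, 1.2332]}
pos [ 0.30775386 -0.86636711  0.94622814]
top {'fx': 449.8741, 'fy': 449.8741, 'cx': 272.8157, 'cy': 209.0972, 'dist': [-0.0572, 0.0, 0.0, 0.0, 0.0], 'R': [[0.0117, -0.9999, -0.0127], [-0.9882, -0.0096, -0.1526], [0.1524, 0.0144, -0.9882]], 't': [0.0424, 0.4914, 1.2372]}
pos [0.29657364 0.02931965 1.29814329]
```

View pics/side0.png

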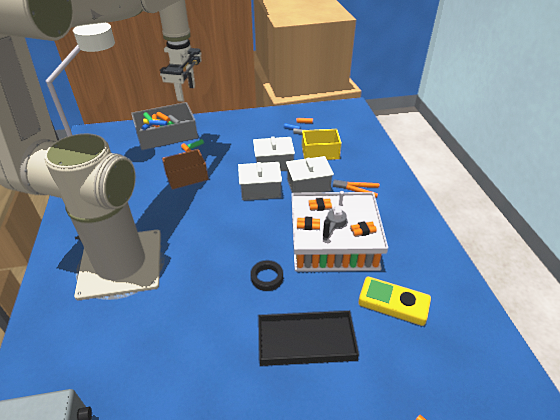

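View pics/top0.png

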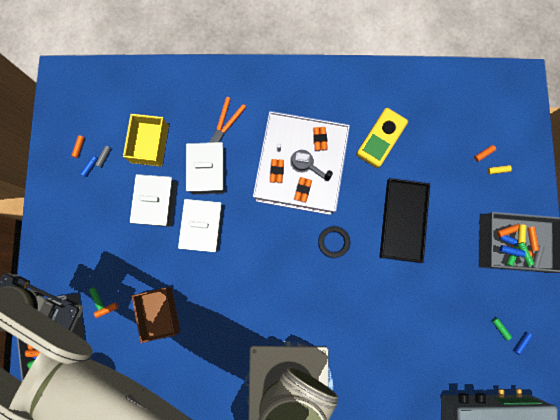

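Side view: the clamp is at (338,230), with orange packs at (320,204), (308,224) and (363,228). The white-lidded tubs are at (274,150), (261,180) and (310,173). The tray is at (308,337). In the top view, the packs are at (320,138), (277,170) and (302,188), the lids at (205,165), (151,200) and (200,225), and the tray at (406,220).

Things that could be mistaken for targets:
- **Tubs:** the yellow box at top (145,139), the brown box at (156,313) and the grey cell bin at (520,242). None of them has a white lid, so I leave them alone.
- **Packs:** the loose single cells at (78,146) and (485,152). They have no black band and are not on the plate.

```bash
cat > h.py <<'E'
from plant import robot
import cv2,numpy as np
from scipy.spatial.transform import Rotation as Ro
CM={c:{k:np.array(v,float) for k,v in robot.camera_model(c).items()} for c in("side","top")}
def K(m): return np.array([[m["fx"],0,m["cx"]],[0,m["fy"],m["cy"]],[0,0,1.]])
def rays(c,px):
    m=CM[c]; u=cv2.undistortPoints(np.array(px,float).reshape(-1,1,2),K(m),m["dist"]).reshape(-1,2)
    return -m["R"].T@m["t"], np.c_[u,np.ones(len(u))]@m["R"]
def onz(c,px,z):
    o,d=rays(c,px); return (o+d*((z-o[2])/d[:,2])[:,None])[:,:2]
def tri(ps,pt):
    A=[];b=[];g=[]
    for c,p in(("side",ps),("top",pt)):
        o,d=rays(c,[p]); d=d[0]/np.linalg.norm(d[0]); P=np.eye(3)-np.outer(d,d); A.append(P);b.append(P@o);g.append((o,P))
    x=np.linalg.solve(sum(A),sum(b)); return x,max(np.linalg.norm(P@(x-o)) for o,P in g)
def proj(c,X):
    m=CM[c]; return cv2.projectPoints(np.array(X,float).reshape(-1,1,3),cv2.Rodrigues(m["R"])[0],m["t"],K(m),m["dist"])[0].reshape(-1,2)
def rect(c,mask,z):
    cs,_=cv2.findContours(mask.astype(np.uint8),cv2.RETR_EXTERNAL,cv2.CHAIN_APPROX_NONE)
    k=max(cs,key=cv2.contourArea).reshape(-1,2)
    (x,y),(w,h),a=cv2.minAreaRect((onz(c,k,z)*1000).astype(np.float32))
    if w<h: w,h,a=h,w,a+90
    return np.round([x,y,w,h,(a+90)%180-90],1)   # mm, long-axis angle deg
def shot(c,name=None,crop=None,s=1):
    im=robot.read_camera(c)
    if name:
        v=cv2.cvtColor(im,cv2.COLOR_RGB2BGR)
        if crop: v=v[crop[1]:crop[3],crop[0]:crop[2]]
        cv2.imwrite(f"pics/{name}.png",cv2.resize(v,None,fx=s,fy=s,interpolation=cv2.INTER_CUBIC))
    return im
def move(xyz,yaw):
    """row (mm/deg) to bring TCP to xyz [m], tool down, with closing line (tool y) at yaw deg in world (mod 180)"""
    st=robot.read_state(); R=Ro.from_rotvec(st["orientation"])
    best=None
    for y in(yaw,yaw+180):
        y=np.radians(y); Y=np.array([np.cos(y),np.sin(y),0]); Z=np.array([0,0,-1.]); T=Ro.from_matrix(np.c_[np.cross(Y,Z),Y,Z])
        r=(R.inv()*T).as_rotvec(degrees=True)
        dz=r[2]; q6=st["q"][5]+np.radians(dz)
        j=np.linalg.norm(r)+(1000 if abs(q6)>2.5 else 0)
        if best is None or j<best[0]: best=(j,r,q6)
    d=R.inv().apply(np.array(xyz)-st["tool_pos"])
    return np.round(d,4).tolist(),np.round(best[1],1).tolist(),"q6~%.2f"%best[2]
E
python3 - <<'E'
from h import *
for c in("side","top"):
    shot(c)
    for n,z in [("clamp",.097),("rod",.13),("locknut",.11),("nut_grip",.14),("stop_post",.13),("pack0",.106),("lid_a",.075),("tray",.03),("tape",.024),("meter",.036),("pliers",.01)]:
        for r in robot.outline_of(c,n):
            if r["conf"]>.3: print(c,n,round(r["conf"],2),np.round(r["pixel"]),r["pixels"].sum(),rect(c,r["pixels"],z).tolist())
shot("top","c0",(230,100,370,220),5); 
E
```

```text
side clamp 0.94 [337. 235.] 6119 [608.3, -64.2, 308.0, 249.8, 79.9]
side rod 0.64 [333. 219.] 484 [593.3, -74.3, 139.2, 53.2, 56.7]
side locknut 0.67 [274. 146.] 656 [497.1, 340.1, 129.1, 116.9, -4.1]
side locknut 0.55 [332. 219.] 372 [595.6, -62.3, 119.7, 56.9, 58.7]
side nut_grip 0.89 [328. 222.] 302 [585.2, -94.5, 109.6, 51.2, 58.6]
side stop_post 0.75 [339. 236.] 6060 [597.8, -95.7, 295.8, 239.1, 80.2]
side pack0 0.69 [307. 218.] 264 [532.8, -40.2, 61.5, 51.4, -12.0]
side pack0 0.65 [320. 205.] 265 [582.8, 30.3, 67.2, 56.3, -10.7]
side pack0 0.58 [366. 230.] 309 [674.1, -86.9, 69.8, 53.9, 6.8]
side lid_a 0.92 [259. 172.] 786 [435.0, 250.5, 134.9, 108.0, -5.1]
side lid_a 0.72 [276. 145.] 672 [506.2, 390.5, 138.0, 110.5, -4.8]
side tray 0.79 [310. 337.] 5092 [462.9, -338.8, 231.9, 137.3, -7.1]
side tray 0.4 [259. 189.] 654 [432.9, 212.6, 136.8, 84.9, -4.5]
side tape 0.83 [266. 281.] 632 [397.3, -134.2, 102.4, 87.2, 79.5]
side meter 0.62 [395. 296.] 2173 [701.2, -279.9, 170.2, 99.8, -32.6]
side meter 0.49 [304. 219.] 297 [550.1, 28.9, 69.7, 56.1, -11.9]
side pliers 0.78 [354. 183.] 
[... 921 characters left out ...]
65.] 382 [596.0, -53.5, 114.8, 58.1, 48.1]
top lid_a 0.88 [200. 225.] 1791 [436.9, 247.2, 138.4, 102.3, -4.7]
top lid_a 0.83 [152. 200.] 1745 [508.1, 386.5, 136.0, 105.7, -3.7]
top lid_a 0.78 [206. 166.] 1680 [605.2, 242.7, 138.4, 98.1, 1.7]
top tray 0.69 [404. 218.] 3421 [465.7, -328.1, 230.6, 124.9, -7.2]
top tray 0.68 [300. 190.] 319 [548.4, -36.2, 70.0, 40.0, -11.1]
top tape 0.84 [343. 247.] 519 [400.6, -125.3, 88.4, 85.1, -89.5]
top tape 0.69 [320. 139.] 304 [704.5, -87.0, 70.6, 38.3, -0.2]
top tape 0.51 [199. 226.] 1755 [443.7, 257.3, 142.2, 104.9, -5.0]
top meter 0.65 [382. 142.] 1529 [704.9, -268.3, 175.3, 79.3, -33.0]
top pliers 0.8 [223. 119.] 463 [757.4, 195.0, 150.8, 64.9, -25.8]
```

View pics/c0.png

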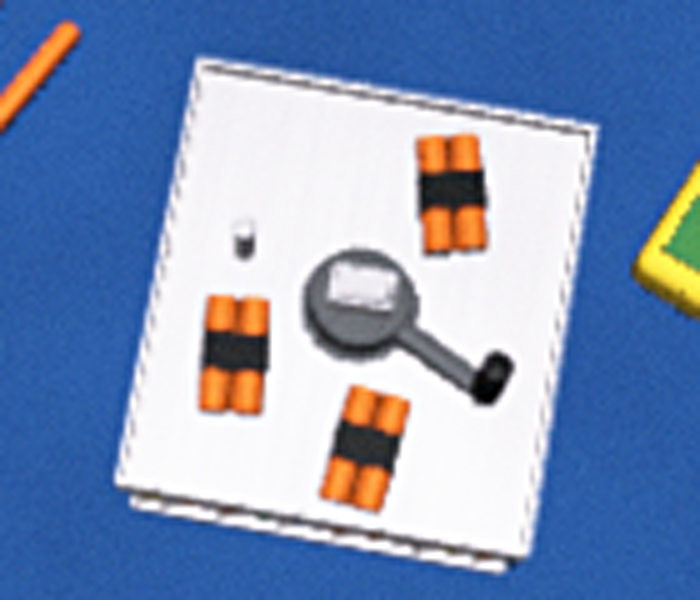

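The crop shows three banded packs, at crop (452,193), (235,353) and (366,447). The flatted rod end is at (362,285), the handle at (492,376) and the stop post at (244,237). All three packs match the description, so I start with them.

```bash
python3 - <<'E'
from h import *
print("rod",onz("top",[[302.4,157]],.134),"handle",onz("top",[[328.4,174.5]],.15),"post",onz("top",[[279,146]],.137))
print("up",move([.53,-.033,.20],75)); 
t=np.radians(-7.2)
for o in(-.062,0,.062): print("tray",np.array([.465,-.329])+o*np.array([np.cos(t),np.sin(t)]))
E
```

```text
rod [[ 0.61744641 -0.03101279]] handle [[ 0.56651356 -0.09814957]] post [[0.64641133 0.03166317]]
up ([-0.5021, -0.4271, 0.0186], [0.0, 0.0, -7.6], 'q6~-0.22')
tray [ 0.40348889 -0.32122934]
tray [ 0.465 -0.329]
tray [ 0.52651111 -0.33677066]
```

Call:
carry_out(
  rows=[
    [-0.502,-0.427,-0.01,0,0,-7.6],
    [-0.502,-0.427,0.0,0,0,-7.6],
    [-0.502,-0.427,0.018,0,0,-7.6],
    [-0.502,-0.427,0.018,0,0,-7.6],
    [-0.502,-0.427,0.018,0,0,-7.6],
    [-0.502,-0.427,0.018,0,0,-7.6],
    [-0.502,-0.427,0.018,0,0,-7.6],
    [-0.502,-0.427,0.018,0,0,-7.6],
    [-0.502,-0.427,0.018,0,0,-7.6],
    [-0.502,-0.427,0.018,0,0,-7.6],
    [-0.502,-0.427,0.018,0,0,-7.6],
    [-0.502,-0.427,0.018,0,0,-7.6],
  ],
  jaw=100,
  force=20,
)

```text
t: 2.85
tool_pos: [0.5304, -0.0351, 0.2003]
orientation: [-0.414, -3.114, 0.001]
force: [0.9, -0.1, 0.7]
opening: 0.0565
gripper_force: 0.0
```

```bash
python3 - <<'E'
from h import *
s=robot.read_state(); print(s["tool_pos"],s["opening"],s["q"])
print(move([.534,-.033,.091],75))
E
```

```text
[ 0.53039148 -0.03513256  0.20030857] 0.05648736185774363 [-1.62318425e-01 -4.55124240e-02  1.70257647e+00 -4.14793536e-04
  1.48491124e+00 -1.46845329e+00]
([-0.003, 0.0031, 0.1093], [-0.0, -0.0, -0.2], 'q6~-1.47')
```

Call:
carry_out(
  rows=[
    [-0.003,0.003,0.05,0,0,0],
    [-0.003,0.003,0.1,0,0,0],
    [-0.003,0.003,0.109,0,0,0],
    [-0.003,0.003,0.109,0,0,0],
  ],
)

```text
t: 3.35
tool_pos: [0.5336, -0.0301, 0.0924]
orientation: [-0.408, -3.115, -0.0]
force: [0.2, -0.7, 0.4]
opening: 0.057
gripper_force: 0.0
```

Call:
carry_out(
  rows=[
    [0,0,0,0,0,0],
    [0,0,0,0,0,0],
    [0,0,0,0,0,0],
    [0,0,-0.05,0,0,0],
    [0,0,-0.1,0,0,0],
    [0,0,-0.1,0,0,0],
  ],
  jaw=255,
)

```text
t: 4.1
tool_pos: [0.5368, -0.0312, 0.1974]
orientation: [0.408, 3.105, -0.0]
force: [0.3, 0.1, -2.5]
opening: 0.0367
gripper_force: 20.0
```

```bash
python3 - <<'E'
from h import *
print(move([.403,-.321,.15],-7)); print(move([.403,-.321,.15],173))
E
```

```text
([0.0548, -0.3145, 0.0466], [0.4, 0.4, 82.0], 'q6~-0.03')
([0.0548, -0.3145, 0.0466], [0.4, 0.4, 82.0], 'q6~-0.03')
```

Call:
carry_out(
  rows=[
    [0.055,-0.315,0.0,0,0,82],
    [0.055,-0.315,0.03,0,0,82],
    [0.055,-0.315,0.05,0,0,82],
    [0.055,-0.315,0.05,0,0,82],
    [0.055,-0.315,0.05,0,0,82],
    [0.055,-0.315,0.08,0,0,82],
    [0.055,-0.315,0.11,0,0,82],
    [0.055,-0.315,0.13,0,0,82],
    [0.055,-0.315,0.16,0,0,82],
    [0.055,-0.315,0.18,0,0,82],
    [0.055,-0.315,0.183,0,0,82],
    [0.055,-0.315,0.183,0,0,82],
  ],
)

```text
t: 5.6
tool_pos: [0.3984, -0.3203, 0.0077]
orientation: [-2.351, -2.081, 0.0]
force: [0.2, -0.3, -1.0]
opening: 0.0368
gripper_force: 20.0
```

Call:
carry_out(
  rows=[
    [0,0,0,0,0,0],
    [0,0,0,0,0,0],
    [0,0,-0.05,0,0,0],
    [0,0,-0.11,0,0,0],
    [0,0,-0.17,0,0,0],
    [0,0,-0.18,0,0,0],
  ],
  jaw=128,
)

```text
t: 6.35
tool_pos: [0.4014, -0.3229, 0.1944]
orientation: [2.345, 2.076, 0.001]
force: [0.1, -0.5, -0.3]
opening: 0.0462
gripper_force: 0.0
```

```bash
python3 - <<'E'
from h import *
shot("top")
for r in robot.outline_of("top","pack0"):
    if r["conf"]>.4: print(round(r["conf"],2),r["pixel"],rect("top",r["pixels"],.106).tolist(),rect("top",r["pixels"],.024).tolist())
print(robot.read_state()["tool_pos"])
print(move([.675,-.08,.2],90))
print(move([.577,.04,.2],90))
E
```

```text
0.91 [273.9, 172.4] [585.0, 39.2, 64.8, 36.9, -4.6] [604.8, 39.9, 69.3, 39.4, -4.6]
0.82 [319.6, 138.0] [678.3, -79.5, 66.0, 35.8, -0.2] [704.6, -87.0, 70.6, 38.3, -0.2]
0.8 [398.6, 242.5] [394.0, -294.8, 53.5, 35.0, 88.5] [400.7, -317.1, 57.1, 37.4, 88.5]
[ 0.39996763 -0.32163216  0.19034412]
([0.2732, 0.2437, -0.0096], [0.2, -0.0, 83.0], 'q6~0.79')
([0.3804, 0.1319, -0.0101], [0.2, -0.0, 83.0], 'q6~0.79')
```

Call:
carry_out(
  rows=[
    [0.275,0.244,-0.01,0,0,83],
    [0.275,0.244,-0.01,0,0,83],
    [0.275,0.244,-0.01,0,0,83],
    [0.275,0.244,-0.01,0,0,83],
    [0.275,0.244,-0.01,0,0,83],
    [0.275,0.244,-0.01,0,0,83],
    [0.275,0.244,-0.01,0,0,83],
    [0.275,0.244,-0.01,0,0,83],
    [0.275,0.244,-0.01,0,0,83],
    [0.275,0.244,-0.01,0,0,83],
  ],
  jaw=100,
)

```text
t: 7.7
tool_pos: [0.6738, -0.0775, 0.1969]
orientation: [-3.141, -0.007, 0.004]
force: [0.2, -0.9, 0.3]
opening: 0.0566
gripper_force: 0.0
```

```bash
python3 - <<'E'
from h import *
print(robot.read_state()["tool_pos"],move([.677,-.0795,.092],90))
E
```

```text
[ 0.67384345 -0.0775452   0.19686908] ([0.0034, 0.002, 0.1049], [-0.0, 0.1, 0.3], 'q6~1.38')
```

Call:
carry_out(
  rows=[
    [0.003,0.002,0.05,0,0,0],
    [0.003,0.002,0.1,0,0,0],
    [0.003,0.002,0.105,0,0,0],
    [0.003,0.002,0.105,0,0,0],
  ],
)

```text
t: 8.2
tool_pos: [0.6779, -0.0797, 0.0947]
orientation: [3.142, 0.003, 0.001]
force: [-0.4, -0.0, 1.1]
opening: 0.0566
gripper_force: 0.0
```

Call:
carry_out(
  rows=[
    [0,0,0,0,0,0],
    [0,0,0,0,0,0],
    [0,0,0,0,0,0],
    [0,0,-0.05,0,0,0],
    [0,0,-0.1,0,0,0],
    [0,0,-0.1,0,0,0],
    [0,0,-0.1,0,0,0],
  ],
  jaw=255,
)

```text
t: 9.07
tool_pos: [0.6774, -0.0794, 0.1931]
orientation: [-3.141, -0.001, 0.001]
force: [-0.3, -0.2, -1.7]
opening: 0.0375
gripper_force: 19.6
```

```bash
python3 - <<'E'
from h import *
print(robot.read_state()["tool_pos"],move([.527,-.335,.013],-7))
E
```

```text
[ 0.67742923 -0.07936844  0.19314291] ([-0.1505, 0.2555, 0.1802], [-0.0, 0.0, -83.0], 'q6~-0.07')
```

Call:
carry_out(
  rows=[
    [-0.15,0.255,0.0,0,0,-83],
    [-0.15,0.255,0.0,0,0,-83],
    [-0.15,0.255,0.02,0,0,-83],
    [-0.15,0.255,0.03,0,0,-83],
    [-0.15,0.255,0.05,0,0,-83],
    [-0.15,0.255,0.08,0,0,-83],
    [-0.15,0.255,0.11,0,0,-83],
    [-0.15,0.255,0.13,0,0,-83],
    [-0.15,0.255,0.16,0,0,-83],
    [-0.15,0.255,0.178,0,0,-83],
    [-0.15,0.255,0.178,0,0,-83],
    [-0.15,0.255,0.178,0,0,-83],
  ],
)

```text
t: 10.58
tool_pos: [0.5276, -0.3343, 0.0153]
orientation: [-2.352, -2.082, 0.0]
force: [-0.4, 0.3, -1.2]
opening: 0.0367
gripper_force: 19.8
```

Call:
carry_out(
  rows=[
    [0,0,0,0,0,0],
    [0,0,0,0,0,0],
    [0,0,-0.05,0,0,0],
    [0,0,-0.11,0,0,0],
    [0,0,-0.17,0,0,0],
    [0,0,-0.18,0,0,0],
    [0,0,-0.18,0,0,0],
  ],
  jaw=128,
)

```text
t: 11.45
tool_pos: [0.5284, -0.3349, 0.1967]
orientation: [2.351, 2.081, 0.001]
force: [-0.2, -0.8, -0.7]
opening: 0.0465
gripper_force: 0.0
```

```bash
python3 - <<'E'
from h import *
shot("top")
for r in robot.outline_of("top","pack0"):
    if r["conf"]>.4: print(round(r["conf"],2),r["pixel"],rect("top",r["pixels"],.106).tolist(),rect("top",r["pixels"],.024).tolist())
print(robot.read_state()["tool_pos"])
print(move([.577,.04,.2],90))
E
```

```text
0.84 [275.6, 170.5] [585.4, 40.6, 61.4, 35.4, 0.5] [605.3, 41.4, 65.6, 37.8, 0.5]
0.43 [399.5, 197.1] [514.1, -295.8, 33.7, 32.6, -1.7] [529.0, -318.1, 36.1, 34.8, -1.7]
[ 0.5269518  -0.33389132  0.19343606]
([0.3772, 0.0043, -0.006], [-0.2, 0.0, 83.0], 'q6~0.92')
```

Call:
carry_out(
  rows=[
    [0.376,0.004,-0.006,0,0,82],
    [0.376,0.004,-0.006,0,0,82],
    [0.376,0.004,-0.006,0,0,82],
    [0.376,0.004,-0.006,0,0,82],
    [0.376,0.004,-0.006,0,0,82],
    [0.376,0.004,-0.006,0,0,82],
    [0.376,0.004,-0.006,0,0,82],
    [0.376,0.004,-0.006,0,0,82],
    [0.376,0.004,-0.006,0,0,82],
    [0.376,0.004,-0.006,0,0,82],
  ],
  jaw=114,
)

```text
t: 12.8
tool_pos: [0.5767, 0.0379, 0.2001]
orientation: [-3.141, -0.034, 0.004]
force: [0.1, -1.2, -0.0]
opening: 0.0514
gripper_force: 0.0
```

```bash
python3 - <<'E'
from h import *
shot("top")
for r in robot.outline_of("top","pack0"):
    if r["conf"]>.4: print(round(r["conf"],2),r["pixel"],rect("top",r["pixels"],.106).tolist())
print(robot.read_state()["tool_pos"],move([.577,.04,.092],90))
E
```

```text
0.75 [398.6, 243.5] [393.8, -297.3, 59.9, 35.6, 84.8]
0.75 [406.0, 199.2] [512.8, -306.5, 60.6, 35.6, -89.4]
0.57 [278.4, 172.2] [572.8, 40.5, 41.7, 35.3, 0.5]
[0.57706204 0.03774553 0.20089054] ([0.0001, -0.0023, 0.1089], [-0.0, 0.1, 1.1], 'q6~1.55')
```

Call:
carry_out(
  rows=[
    [0,-0.002,0.05,0,0,0],
    [0,-0.002,0.09,0,0,0],
    [0,-0.002,0.108,0,0,0],
    [0,-0.002,0.108,0,0,0],
    [0,-0.002,0.108,0,0,0],
  ],
)

```text
t: 13.52
tool_pos: [0.5788, 0.0401, 0.0957]
orientation: [3.141, 0.029, 0.004]
force: [-0.3, -0.4, 1.5]
opening: 0.0513
gripper_force: 0.0
```

Call:
carry_out(
  rows=[
    [0,0,0,0,0,0],
    [0,0,0,0,0,0],
    [0,0,0,0,0,0],
    [0,0,-0.05,0,0,0],
    [0,0,-0.1,0,0,0],
    [0,0,-0.1,0,0,0],
    [0,0,-0.1,0,0,0],
  ],
  jaw=255,
)

```text
t: 14.4
tool_pos: [0.5771, 0.0402, 0.1931]
orientation: [-3.141, -0.029, 0.001]
force: [-0.2, 0.7, -1.7]
opening: 0.0372
gripper_force: 19.4
```

```bash
python3 - <<'E'
from h import *
print(robot.read_state()["tool_pos"],move([.465,-.328,.013],-7))
E
```

```text
[0.57706468 0.04022176 0.1930906 ] ([-0.1187, 0.3661, 0.1801], [-0.0, 0.0, -82.0], 'q6~0.10')
```

Call:
carry_out(
  rows=[
    [-0.119,0.366,0.0,0,0,-82],
    [-0.119,0.366,0.0,0,0,-82],
    [-0.119,0.366,0.0,0,0,-82],
    [-0.119,0.366,0.0,0,0,-82],
    [-0.119,0.366,0.03,0,0,-82],
    [-0.119,0.366,0.06,0,0,-82],
    [-0.119,0.366,0.1,0,0,-82],
    [-0.119,0.366,0.12,0,0,-82],
    [-0.119,0.366,0.14,0,0,-82],
    [-0.119,0.366,0.178,0,0,-82],
    [-0.119,0.366,0.178,0,0,-82],
    [-0.119,0.366,0.178,0,0,-82],
  ],
)

```text
t: 15.9
tool_pos: [0.4655, -0.3275, 0.0166]
orientation: [2.353, 2.081, 0.0]
force: [-0.0, -0.3, -1.4]
opening: 0.0368
gripper_force: 19.8
```

Call:
carry_out(
  rows=[
    [0,0,0,0,0,0],
    [0,0,0,0,0,0],
    [0,0,-0.05,0,0,0],
    [0,0,-0.11,0,0,0],
    [0,0,-0.17,0,0,0],
    [0,0,-0.22,0,0,0],
    [0,0,-0.22,0,0,0],
  ],
  jaw=133,
)

```text
t: 16.77
tool_pos: [0.4674, -0.3299, 0.2427]
orientation: [2.344, 2.075, 0.003]
force: [0.6, 0.2, -0.7]
opening: 0.0446
gripper_force: 0.0
```

```bash
python3 - <<'E'
from h import *
a=shot("top"); b=shot("side")
for r in robot.outline_of("top","lid_a"):
    if r["conf"]>.4: print(round(r["conf"],2),r["pixel"],rect("top",r["pixels"],.075).tolist())
for r in robot.outline_of("top","pack0"):
    if r["conf"]>.4: print(round(r["conf"],2),r["pixel"],rect("top",r["pixels"],.024).tolist())
A=cv2.resize(a[100:270,120:440],(800,425),interpolation=cv2.INTER_CUBIC)
cv2.imwrite("pics/t1.png",A[:,:,::-1]); B=cv2.resize(b[125:285,220:400],(788,700)[:2],interpolation=cv2.INTER_CUBIC)
cv2.imwrite("pics/s1.png",cv2.resize(b[130:280,225:405],None,fx=4,fy=4,interpolation=cv2.INTER_CUBIC)[:,:,::-1])
print(robot.read_state()["tool_pos"])
E
```

```text
0.78 [199.6, 223.7] [437.9, 248.0, 135.4, 99.9, -4.8]
0.63 [207.5, 167.6] [604.2, 239.9, 137.3, 98.8, 2.5]
0.62 [405.8, 197.5] [518.4, -316.6, 64.8, 36.5, -89.4]
0.58 [152.5, 197.5] [507.0, 388.4, 139.5, 106.3, -3.7]
0.87 [402.4, 200.5] [526.2, -331.2, 67.6, 40.9, -89.4]
0.66 [401.9, 219.4] [465.8, -317.2, 63.9, 40.4, 79.1]
[ 0.46433202 -0.32733459  0.23405003]
```

View pics/t1.png

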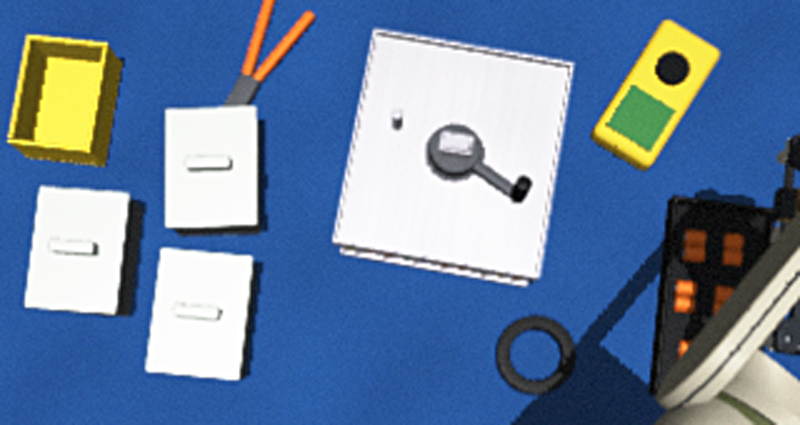

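View pics/s1.png

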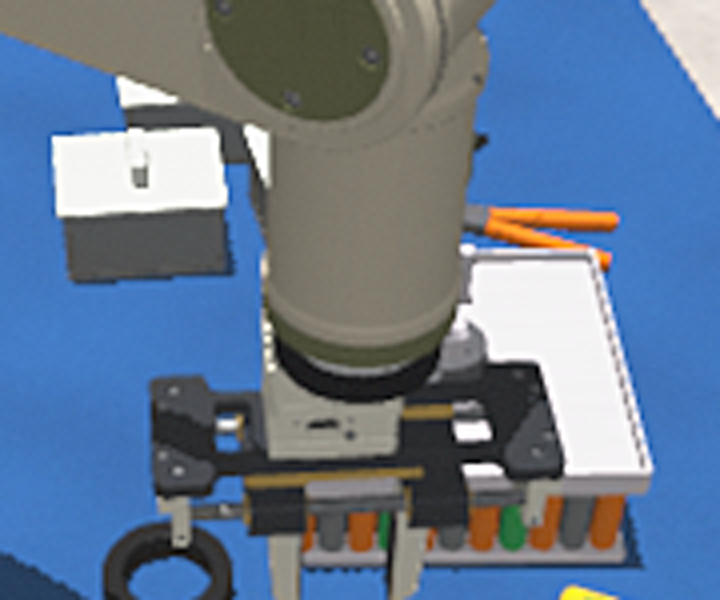

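The plate is clear in the top crop, and all three packs are in the tray at crop (712,290). The lid bars are at crop (207,163), (73,247) and (197,312). In the side crop the arm hides most of the clamp. Next is the near lid.

```bash
python3 - <<'E'
from h import *
print(onz("top",[[202.8,165.2],[149.2,198.8],[198.8,224.8]],.097))
print(tri((225+140/4,130+150/4),(198.8,224.8)))
print(move([.438,.246,.20],-4.8))
E
```

```text
[[0.60227102 0.24104731]
 [0.50701331 0.38497931]
 [0.43702688 0.24593111]]
(array([0.43853288, 0.24624364, 0.09516823]), np.float64(0.0012838247119771557))
([0.5659, -0.0956, 0.035], [-0.1, -0.1, -2.2], 'q6~-0.62')
```

Call:
carry_out(
  rows=[
    [0.566,-0.096,0.035,0,0,-2.2],
    [0.566,-0.096,0.035,0,0,-2.2],
    [0.566,-0.096,0.035,0,0,-2.2],
    [0.566,-0.096,0.035,0,0,-2.2],
    [0.566,-0.096,0.035,0,0,-2.2],
    [0.566,-0.096,0.035,0,0,-2.2],
    [0.566,-0.096,0.035,0,0,-2.2],
    [0.566,-0.096,0.035,0,0,-2.2],
    [0.566,-0.096,0.035,0,0,-2.2],
    [0.566,-0.096,0.035,0,0,-2.2],
    [0.566,-0.096,0.035,0,0,-2.2],
    [0.566,-0.096,0.035,0,0,-2.2],
  ],
  jaw=130,
)

```text
t: 18.48
tool_pos: [0.4384, 0.2441, 0.2001]
orientation: [2.313, 2.126, -0.002]
force: [0.1, 0.4, 0.6]
opening: 0.0456
gripper_force: 0.0
```

```bash
python3 - <<'E'
from h import *
print(robot.read_state()["tool_pos"],move([.438,.246,.079],-4.8))
E
```

```text
[0.43836269 0.24410116 0.20005899] ([0.002, -0.0004, 0.1211], [-0.0, 0.1, -0.0], 'q6~0.49')
```

Call:
carry_out(
  rows=[
    [0.002,0,0.06,0,0,0],
    [0.002,0,0.11,0,0,0],
    [0.002,0,0.121,0,0,0],
    [0.002,0,0.121,0,0,0],
    [0.002,0,0.121,0,0,0],
  ],
)

```text
t: 19.1
tool_pos: [0.4405, 0.2479, 0.0823]
orientation: [2.312, 2.125, 0.006]
force: [-0.9, -0.1, -0.1]
opening: 0.0456
gripper_force: 0.0
```

Call:
carry_out(
  rows=[
    [0,0,0,0,0,0],
    [0,0,0,0,0,0],
    [0,0,0,0,0,0],
    [0,0,-0.04,0,0,0],
    [0,0,-0.09,0,0,0],
    [0,0,-0.12,0,0,0],
    [-0.06,-0.003,-0.12,0,0,0],
    [-0.12,-0.006,-0.12,0,0,0],
    [-0.188,-0.012,-0.12,0,0,0],
    [-0.188,-0.012,-0.12,0,0,0],
    [-0.188,-0.012,-0.12,0,0,0],
  ],
  jaw=255,
  force=25,
)

```text
t: 20.48
tool_pos: [0.4111, 0.0611, 0.1999]
orientation: [2.313, 2.125, 0.001]
force: [0.4, -0.7, -0.0]
opening: -0.0001
gripper_force: 0.0
```

```bash
python3 - <<'E'
from h import *
print(robot.read_state()["tool_pos"])
shot("top","t2",(120,100,320,270),4)
for r in robot.outline_of("top","key"):
    if r["conf"]>.2: print(round(r["conf"],2),r["pixel"],r["pixels"].sum())
E
```

```text
[0.41109761 0.06107637 0.19985439]
```

View pics/t2.png

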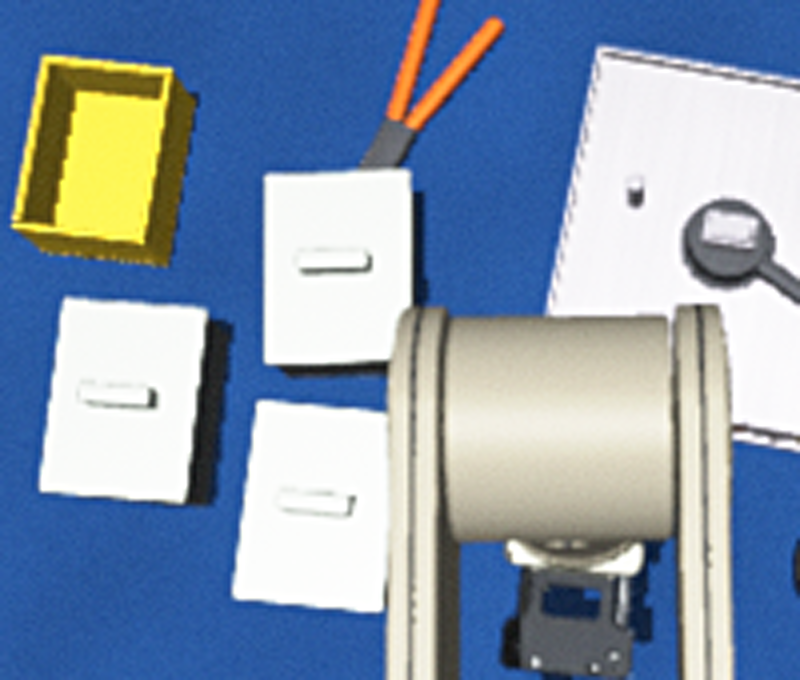

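The picture shows the near lid still on its tub at crop (315,500). The fingers had not finished closing when the lift began, so I'll regrasp with a longer hold.

Call:
carry_out(
  rows=[
    [0.06,0.004,0,0,0,0],
    [0.12,0.008,0,0,0,0],
    [0.185,0.013,0.0,0,0,0],
    [0.185,0.013,0.06,0,0,0],
    [0.185,0.013,0.11,0,0,0],
    [0.185,0.013,0.121,0,0,0],
    [0.185,0.013,0.121,0,0,0],
    [0.185,0.013,0.121,0,0,0],
  ],
  jaw=160,
)

```text
t: 21.58
tool_pos: [0.4402, 0.2455, 0.0802]
orientation: [2.31, 2.128, 0.003]
force: [0.2, 0.2, -0.0]
opening: 0.0345
gripper_force: 0.0
```

Call:
carry_out(
  rows=[
    [0,0,0,0,0,0],
    [0,0,0,0,0,0],
    [0,0,0,0,0,0],
    [0,0,0,0,0,0],
    [0,0,0,0,0,0],
  ],
  jaw=255,
)

```text
t: 22.2
tool_pos: [0.4395, 0.2446, 0.0791]
orientation: [2.312, 2.127, 0.001]
force: [-1.4, -0.2, 4.9]
opening: 0.0133
gripper_force: 25.0
```

Call:
carry_out(
  rows=[
    [0,0,-0.04,0,0,0],
    [0,0,-0.09,0,0,0],
    [0,0,-0.12,0,0,0],
    [-0.06,-0.003,-0.12,0,0,0],
    [-0.12,-0.006,-0.12,0,0,0],
    [-0.18,-0.01,-0.12,0,0,0],
    [-0.215,-0.012,-0.12,0,0,0],
    [-0.215,-0.012,-0.12,0,0,0],
    [-0.215,-0.012,-0.12,0,0,0],
  ],
)

```text
t: 23.32
tool_pos: [0.4095, 0.0315, 0.1984]
orientation: [-2.312, -2.126, -0.0]
force: [-0.0, -0.1, -0.4]
opening: 0.014
gripper_force: 25.0
```

```bash
python3 - <<'E'
from h import *
s=robot.read_state();print(s["tool_pos"],s["opening"])
a=shot("top"); print([(round(r["conf"],2),r["pixel"],int(r["pixels"].sum())) for r in robot.outline_of("top","key")])
b=shot("side"); print([(round(r["conf"],2),r["pixel"],int(r["pixels"].sum())) for r in robot.outline_of("side","key")])
A=cv2.resize(a[190:260,160:260],None,fx=4,fy=4,interpolation=cv2.INTER_CUBIC)
B=cv2.resize(b[150:220,230:330],None,fx=4,fy=4,interpolation=cv2.INTER_CUBIC)
cv2.imwrite("pics/k1.png",np.hstack([A,B])[:,:,::-1])
E
```

```text
[0.40946284 0.03152396 0.19844543] 0.013971809903132746
[(0.32, [403.1, 219.4], 357)]
[]
```

View pics/k1.png

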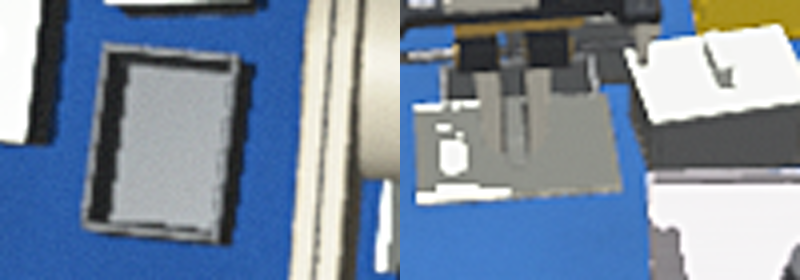

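The left crop shows the near tub empty at (165,145), so its lid goes back.

Call:
carry_out(
  rows=[
    [0.06,0.003,0,0,0,0],
    [0.12,0.006,0,0,0,0],
    [0.18,0.01,0.0,0,0,0],
    [0.215,0.012,0.0,0,0,0],
    [0.215,0.012,0.05,0,0,0],
    [0.215,0.012,0.1,0,0,0],
    [0.215,0.012,0.119,0,0,0],
    [0.215,0.012,0.119,0,0,0],
    [0.215,0.012,0.119,0,0,0],
  ],
)

```text
t: 24.65
tool_pos: [0.4391, 0.2451, 0.0796]
orientation: [-2.311, -2.129, 0.0]
force: [0.6, -0.3, -0.4]
opening: 0.0138
gripper_force: 25.0
```

Call:
carry_out(
  rows=[
    [0,0,0,0,0,0],
    [0,0,0,0,0,0],
    [0,0,0,0,0,0],
    [0,0,-0.05,0,0,0],
    [0,0,-0.1,0,0,0],
    [0,0,-0.12,0,0,0],
    [0,0,-0.12,0,0,0],
  ],
  jaw=160,
)

```text
t: 25.52
tool_pos: [0.4406, 0.245, 0.2019]
orientation: [2.311, 2.126, 0.007]
force: [-0.5, -0.2, -0.2]
opening: 0.0344
gripper_force: 0.0
```

```bash
python3 - <<'E'
from h import *
s=robot.read_state();print(s["tool_pos"],s["opening"])
a=shot("top")
for r in robot.outline_of("top","lid_a"):
    if r["conf"]>.4: print(round(r["conf"],2),r["pixel"],rect("top",r["pixels"],.075).tolist())
print(move([.603,.2405,.20],2))
E
```

```text
[0.44059569 0.24499822 0.20188649] 0.034400157335706644
0.79 [210.0, 213.4] [449.6, 218.1, 114.2, 52.7, 1.7]
0.71 [211.4, 161.9] [603.4, 241.9, 138.2, 100.0, 0.3]
([0.0099, 0.1639, -0.0015], [-0.1, 0.0, -6.8], 'q6~0.37')
```

Call:
carry_out(
  rows=[
    [0.01,0.06,0,0,0,-6.4],
    [0.01,0.12,0,0,0,-6.4],
    [0.01,0.163,0,0,0,-6.4],
    [0.01,0.163,0.06,0,0,-6.4],
    [0.01,0.163,0.11,0,0,-6.4],
    [0.01,0.163,0.12,0,0,-6.4],
    [0.01,0.163,0.12,0,0,-6.4],
    [0.01,0.163,0.12,0,0,-6.4],
  ],
)

```text
t: 26.62
tool_pos: [0.6018, 0.2408, 0.0787]
orientation: [-2.189, -2.252, 0.002]
force: [-0.4, -0.6, 0.4]
opening: 0.0347
gripper_force: 0.0
```

Call:
carry_out(
  rows=[
    [0,0,0,0,0,0],
    [0,0,0,0,0,0],
    [0,0,0,0,0,0],
    [0,0,0,0,0,0],
  ],
  jaw=255,
)

```text
t: 27.12
tool_pos: [0.6026, 0.2409, 0.0798]
orientation: [2.189, 2.253, 0.0]
force: [0.8, 0.3, 0.0]
opening: 0.0136
gripper_force: 25.0
```

```bash
python3 - <<'E'
from h import *
s=robot.read_state();print(s["tool_pos"],s["opening"])
print(move([.41,.03,.20],1))
E
```

```text
[0.60262548 0.24091892 0.07978831] 0.013613915802946715
([-0.2053, -0.1985, -0.1203], [0.0, -0.0, 0.6], 'q6~0.28')
```

Call:
carry_out(
  rows=[
    [0,0,-0.05,0,0,0],
    [0,0,-0.1,0,0,0],
    [0,0,-0.12,0,0,0],
    [-0.04,-0.04,-0.12,0,0,0],
    [-0.08,-0.08,-0.12,0,0,0],
    [-0.12,-0.12,-0.12,0,0,0],
    [-0.16,-0.16,-0.12,0,0,0],
    [-0.205,-0.198,-0.12,0,0,0],
    [-0.205,-0.198,-0.12,0,0,0],
    [-0.205,-0.198,-0.12,0,0,0],
  ],
)

```text
t: 28.38
tool_pos: [0.4105, 0.0304, 0.1992]
orientation: [-2.19, -2.252, -0.0]
force: [0.1, 0.3, -1.1]
opening: 0.0138
gripper_force: 25.0
```

```bash
python3 - <<'E'
from h import *
s=robot.read_state();print(s["tool_pos"],s["opening"])
a=shot("top"); print([(round(r["conf"],2),r["pixel"],int(r["pixels"].sum())) for r in robot.outline_of("top","key")])
b=shot("side"); print([(round(r["conf"],2),r["pixel"],int(r["pixels"].sum())) for r in robot.outline_of("side","key")])
A=cv2.resize(a[130:200,160:260],None,fx=4,fy=4,interpolation=cv2.INTER_CUBIC)
B=cv2.resize(b[150:220,230:330],None,fx=4,fy=4,interpolation=cv2.INTER_CUBIC)
C=cv2.resize(b[140:210,285:385],None,fx=4,fy=4,interpolation=cv2.INTER_CUBIC)
cv2.imwrite("pics/k2.png",np.vstack([np.hstack([A,B]),np.hstack([C,C])])[:,:,::-1])
print(A[:,:].reshape(-1,3).std(0))
E
```

```text
[0.41049647 0.03039425 0.19922701] 0.0137792572718382
[(0.25, [198.8, 223.3], 1847)]
[]
[61.41160056 47.91191065 48.9919273 ]
```

View pics/k2.png

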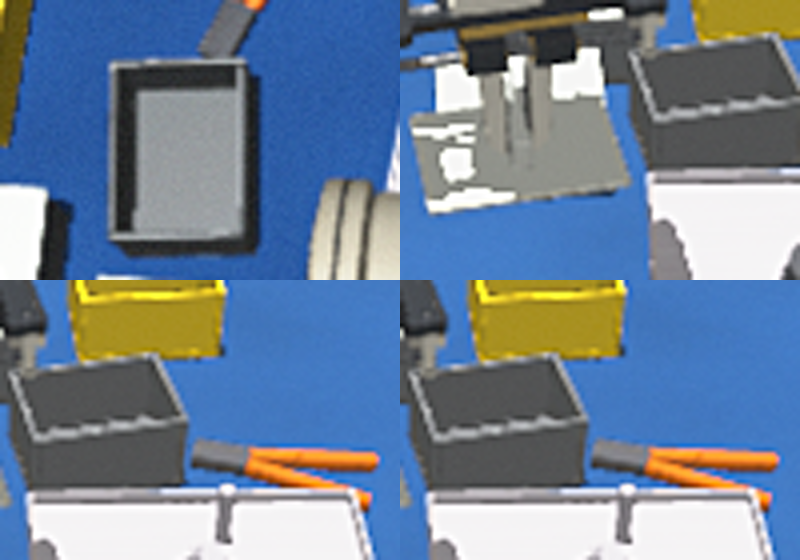

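The far tub, at left crop (185,155), is empty too. The key must be in the third tub, so I put this lid back.

Call:
carry_out(
  rows=[
    [0.04,0.04,0,0,0,0],
    [0.08,0.08,0,0,0,0],
    [0.12,0.12,0,0,0,0],
    [0.16,0.16,0,0,0,0],
    [0.205,0.197,0,0,0,0],
    [0.205,0.197,0.05,0,0,0],
    [0.205,0.197,0.1,0,0,0],
    [0.205,0.197,0.119,0,0,0],
    [0.205,0.197,0.119,0,0,0],
    [0.205,0.197,0.119,0,0,0],
  ],
)

```text
t: 29.82
tool_pos: [0.6022, 0.2415, 0.0815]
orientation: [2.189, 2.253, 0.002]
force: [0.5, 0.5, -0.7]
opening: 0.0136
gripper_force: 25.0
```

Call:
carry_out(
  rows=[
    [0,0,0,0,0,0],
    [0,0,0,0,0,0],
    [0,0,0,0,0,0],
    [0,0,-0.05,0,0,0],
    [0,0,-0.1,0,0,0],
    [0,0,-0.12,0,0,0],
    [0,0,-0.12,0,0,0],
  ],
  jaw=160,
)

```text
t: 30.7
tool_pos: [0.6026, 0.2412, 0.2025]
orientation: [2.188, 2.252, 0.005]
force: [-0.2, 0.2, -1.2]
opening: 0.0344
gripper_force: 0.0
```

```bash
python3 - <<'E'
from h import *
s=robot.read_state();print(s["tool_pos"],s["opening"])
print(move([.5075,.385,.20],-3.7))
E
```

```text
[0.60256518 0.241181   0.20245214] 0.03435816599612278
([0.1465, -0.0909, 0.0023], [0.2, -0.1, 5.3], 'q6~0.37')
```

Call:
carry_out(
  rows=[
    [0.05,-0.03,0,0,0,5.3],
    [0.1,-0.06,0,0,0,5.3],
    [0.147,-0.091,0,0,0,5.3],
    [0.147,-0.091,0.06,0,0,5.3],
    [0.147,-0.091,0.11,0,0,5.3],
    [0.147,-0.091,0.121,0,0,5.3],
    [0.147,-0.091,0.121,0,0,5.3],
    [0.147,-0.091,0.121,0,0,5.3],
  ],
)

```text
t: 31.7
tool_pos: [0.5057, 0.3846, 0.0784]
orientation: [-2.291, -2.149, 0.003]
force: [0.2, 0.6, 0.3]
opening: 0.0349
gripper_force: 0.0
```

Call:
carry_out(
  rows=[
    [0,0,0,0,0,0],
    [0,0,0,0,0,0],
    [0,0,0,0,0,0],
    [0,0,0,0,0,0],
  ],
  jaw=255,
)

```text
t: 32.2
tool_pos: [0.5064, 0.3852, 0.0797]
orientation: [2.291, 2.149, 0.0]
force: [0.7, -0.3, 0.1]
opening: 0.0135
gripper_force: 25.0
```

```bash
python3 - <<'E'
from h import *
s=robot.read_state();print(s["tool_pos"],s["opening"])
print(move([.40,.05,.20],-3.7))
E
```

```text
[0.50642971 0.38521282 0.07971172] 0.013479204929309195
([-0.3413, -0.0848, -0.1203], [0.0, -0.0, 0.0], 'q6~0.63')
```

Call:
carry_out(
  rows=[
    [0,0,-0.05,0,0,0],
    [0,0,-0.1,0,0,0],
    [0,0,-0.12,0,0,0],
    [-0.06,-0.015,-0.12,0,0,0],
    [-0.12,-0.03,-0.12,0,0,0],
    [-0.18,-0.045,-0.12,0,0,0],
    [-0.24,-0.06,-0.12,0,0,0],
    [-0.3,-0.075,-0.12,0,0,0],
    [-0.341,-0.085,-0.12,0,0,0],
    [-0.341,-0.085,-0.07,0,0,0],
    [-0.341,-0.085,-0.01,0,0,0],
    [-0.341,-0.085,0.03,0,0,0],
  ],
)

```text
t: 33.7
tool_pos: [0.3974, 0.0501, 0.0461]
orientation: [-2.29, -2.147, 0.004]
force: [0.8, 0.3, -0.5]
opening: 0.0136
gripper_force: 25.0
```

Call:
carry_out(
  rows=[
    [0,0,0.02,0,0,0],
    [0,0,0.033,0,0,0],
    [0,0,0.033,0,0,0],
    [0,0,0.033,0,0,0],
  ],
)

```text
t: 34.2
tool_pos: [0.4004, 0.0504, 0.0175]
orientation: [2.291, 2.149, 0.001]
force: [0.2, 0.6, -0.5]
opening: 0.0139
gripper_force: 25.0
```

Call:
carry_out(
  rows=[
    [0,0,0,0,0,0],
    [0,0,0,0,0,0],
    [0,0,0,0,0,0],
    [0,0,-0.05,0,0,0],
    [0,0,-0.11,0,0,0],
    [0,0,-0.17,0,0,0],
    [0,0,-0.2,0,0,0],
    [0,0,-0.2,0,0,0],
  ],
  jaw=160,
)

```text
t: 35.2
tool_pos: [0.4016, 0.0504, 0.2198]
orientation: [2.288, 2.147, 0.007]
force: [1.0, -0.4, -0.0]
opening: 0.035
gripper_force: 0.0
```

```bash
python3 - <<'E'
from h import *
s=robot.read_state();print(s["tool_pos"],s["opening"])
a=shot("top"); print([(round(r["conf"],2),r["pixel"],int(r["pixels"].sum())) for r in robot.outline_of("top","key")])
b=shot("side"); print([(round(r["conf"],2),r["pixel"],int(r["pixels"].sum())) for r in robot.outline_of("side","key")])
A=cv2.resize(a[165:240,115:190],(600,600),interpolation=cv2.INTER_CUBIC)
B=cv2.resize(b[120:195,240:315],(600,600),interpolation=cv2.INTER_CUBIC)
cv2.imwrite("pics/k3.png",cv2.resize(np.hstack([A,B]),(800,400),interpolation=cv2.INTER_AREA)[:,:,::-1])
E
```

```text
[0.40156461 0.05036951 0.21983321] 0.03495611618352021
[(0.74, [161.3, 205.0], 380)]
[]
```

View pics/k3.png

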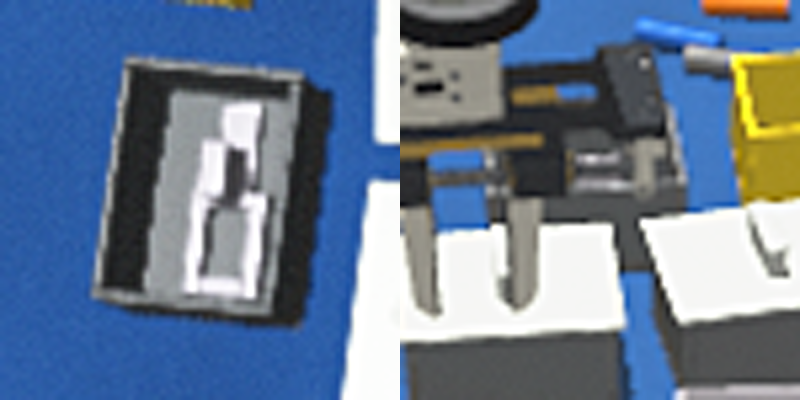

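The key lies in the third tub. In the left crop its head is around (228,245), the arm runs up to (242,105), and the tab top is at (213,165). I work out its pose and the tub walls next.

```bash
python3 - <<'E'
from h import *
P=lambda L:[(115+x/5.333,165+y/5.333) for x,y in L]
h=onz("top",P([(187,293),(258,298),(268,196),(193,194)]),.021)*1000; print("head",h.round(1).tolist(),h.mean(0))
print("arm tip",onz("top",P([(223,104),(262,107)]),.015)*1000)
print("tab top",onz("top",P([(205,170),(222,172),(205,142),(225,142),(213,168)]),.060)*1000)
print("tub rim outer",(onz("top",P([(128,57),(305,72),(278,322),(93,298)]),.070)*1000).round(1).tolist())
shot("top"); r=robot.outline_of("top","key")[0]; print(rect("top",r["pixels"],.021))
# project a model key for check
a=shot("top")
def model(x,y,th):
    c,s=np.cos(th),np.sin(th); f=lambda p:[x+c*p[0]-s*p[1],y+s*p[0]+c*p[1],p[2]+.005]
    return [np.array([f(p) for p in q])/1 for q in ([(-.028,-.02,.016),(.028,-.02,.016),(.028,.02,.016),(-.028,.02,.016)],[(.028,-.01,.01),(.078,-.01,.01),(.078,.01,.01),(.028,.01,.01)],[(.02,-.007,.055),(.05,-.007,.055),(.05,.007,.055),(.02,.007,.055)])]
m=r["pixels"]
from scipy.optimize import minimize
S=4
yy,xx=np.mgrid[165*S:240*S,115*S:190*S]
sm=cv2.resize(m.astype(np.float32)[165:240,115:190],None,fx=S,fy=S,interpolation=cv2.INTER_LINEAR)
def cost(v):
    im=np.zeros(sm.shape,np.uint8)
    for q in model(v[0]/1000,v[1]/1000,v[2]/100): cv2.fillConvexPoly(im,np.round((proj("top",q)-[115,165]+.5)*S).astype(int),1)
    sl=[(-.02,-.012,.016),(.02,-.012,.016),(.02,.012,.016),(-.02,.012,.016)]
    return np.abs(im-sm).sum()
c=h.mean(0); best=min((minimize(cost,[c[0]+i,c[1],t],method="Nelder-Mead",options=dict(initial_simplex=np.array([[c[0]+i,c[1],t],[c[0]+i+4,c[1],t],[c[0]+i,c[1]+4,t],[c[0]+i,c[1],t+8]]))) for i in(-3,3) for t in(-5,5)),key=lambda r:r.fun)
print("fit x,y mm, th*100",best.x,best.fun,sm.sum())
E
```

```text
head [[458.5, 401.6], [456.1, 362.7], [512.1, 359.9], [512.8, 401.2]] [484.86042085 381.36029919]
arm tip [[564.13927965 389.00451101]
 [562.6176236  367.25305952]]
tab top [[519.10145622 384.14033781]
 [518.1059381  374.99916182]
 [534.15844684 384.94606825]
 [534.24429107 374.23811662]
 [520.21136558 379.92070406]]
tub rim outer [[577.7, 425.8], [570.2, 330.8], [437.6, 338.8], [449.1, 436.8]]
[509.3 380.2 105.3  43.8  -3.3]
fit x,y mm, th*100 [485.77713065 382.10211717  -4.33640335] 2054.84375 5888.0
```

```bash
python3 - <<'E'
from h import *
s=robot.read_state();print(s["tool_pos"],s["q"])
print(move([.520,.380,.16],87.6))
E
```

```text
[0.39894429 0.05037951 0.21519941] [-2.07136113e-03 -4.29344088e-01  1.99913751e+00  1.52587030e-05
  1.57438363e+00  6.18055698e-02]
([0.3367, 0.0999, 0.0549], [-0.1, 0.1, 88.7], 'q6~1.61')
```

Call:
carry_out(
  rows=[
    [0.06,0.018,0.03,0,0,10],
    [0.12,0.036,0.04,0,0,20],
    [0.18,0.054,0.05,0,0,30],
    [0.24,0.072,0.05,0,0,40],
    [0.3,0.09,0.05,0,0,50],
    [0.337,0.1,0.05,0,0,60],
    [0.337,0.1,0.05,0,0,70],
    [0.337,0.1,0.05,0,0,80],
    [0.337,0.1,0.05,0,0,88.7],
    [0.337,0.1,0.05,0,0,88.7],
    [0.337,0.1,0.05,0,0,88.7],
  ],
)

```text
t: 36.92
tool_pos: [0.5208, 0.3801, 0.1661]
orientation: [3.141, -0.06, -0.001]
force: [-0.4, -1.4, -0.6]
opening: 0.0344
gripper_force: 0.0
```

```bash
python3 - <<'E'
from h import *
s=robot.read_state();print(s["tool_pos"],s["q"][5])
print(move([.520,.380,.028],87.6))
E
```

```text
[0.52083586 0.38012209 0.16605756] 2.1596584191855444
([-0.0007, 0.0001, 0.1381], [0.0, 0.0, 0.2], 'q6~2.16')
```

Call:
carry_out(
  rows=[
    [0,0,0.05,0,0,0],
    [0,0,0.1,0,0,0],
    [0,0,0.13,0,0,0],
    [0,0,0.137,0,0,0],
    [0,0,0.137,0,0,0],
    [0,0,0.137,0,0,0],
  ],
)

```text
t: 37.67
tool_pos: [0.5225, 0.3812, 0.032]
orientation: [-3.139, 0.064, -0.005]
force: [-0.2, 0.4, 0.6]
opening: 0.0346
gripper_force: 0.0
```

Call:
carry_out(
  rows=[
    [0,0,0,0,0,0],
    [0,0,0,0,0,0],
    [0,0,0,0,0,0],
    [0,0,0,0,0,0],
  ],
  jaw=255,
  force=40,
)

```text
t: 38.17
tool_pos: [0.5215, 0.3807, 0.0304]
orientation: [-3.14, 0.065, -0.002]
force: [-1.0, 0.9, 3.6]
opening: 0.0136
gripper_force: 39.9
```

```bash
python3 - <<'E'
from h import *
s=robot.read_state();print(s["tool_pos"],s["opening"])
# rod angle: crop of rod end for pixel moments
a=shot("top")
for r in robot.outline_of("top","rod_end"): print("rod_end",round(r["conf"],2),r["pixel"],r["pixels"].sum())
g=a[140:170,285:320].astype(int); 
cv2.imwrite("pics/r1.png",np.hstack([cv2.resize(a[142:192,272:342],(560,400),interpolation=cv2.INTER_CUBIC)])[:,:,::-1])
E
```

```text
[0.52151566 0.38071389 0.03042529] 0.013565049859601127
rod_end 0.71 [305.9, 161.1] 563
```

View pics/r1.png

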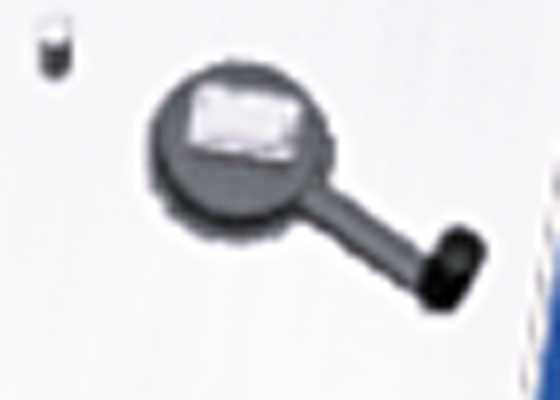

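The crop gives the rod end's corners as (197,83), (303,100), (293,155) and (190,148). The hub is centred near (241,143), the handle top at (463,245) and the post top at (55,28). The key is gripped at 13.6 mm opening with 40 N.

```bash
python3 - <<'E'
from h import *
P=lambda L:[(272+x/8-.0,142+y/8) for x,y in L]
c=onz("top",P([(197,83),(303,100),(293,155),(190,148)]),.129)*1000; print(c.round(1).tolist(),c.mean(0))
for a,b in((1,0),(2,3)): d=c[b]-c[a]; print(np.degrees(np.arctan2(d[1],d[0])))
print("hub",onz("top",P([(241,143)]),.111)*1000,"handle",onz("top",P([(463,245)]),.162)*1000,"post",onz("top",P([(55,28)]),.137)*1000)
r=np.array([.617,-.031]); t=np.radians(82.8); print(move([*(r+.0362*np.array([np.cos(t),np.sin(t)])),.19],82.8+90), robot.read_state()["q"][5])
E
```

```text
[[631.5, -15.8], [625.9, -51.3], [606.9, -47.9], [609.0, -13.5]] [618.33205536 -32.12259936]
81.09371004084959
86.51453012438036
hub [[615.72064196 -31.46464165]] handle [[ 568.70111698 -100.67516934]] post [[647.79388879  32.01021202]]
([0.1156, 0.3712, -0.1598], [0.0, -0.1, -85.2], 'q6~0.68') 2.163046706787728
```

Call:
carry_out(
  rows=[
    [0,0,-0.04,0,0,0],
    [0,0,-0.1,0,0,0],
    [0,0,-0.16,0,0,0],
    [0,0,-0.16,0,0,0],
    [0,0,-0.16,0,0,0],
  ],
)

```text
t: 38.9
tool_pos: [0.5205, 0.3798, 0.1882]
orientation: [3.14, -0.065, -0.002]
force: [-0.3, 0.4, -2.4]
opening: 0.0137
gripper_force: 39.9
```

```bash
python3 - <<'E'
from h import *
s=robot.read_state();print(s["tool_pos"],s["opening"],s["force"])
r=np.array([.617,-.031]); t=np.radians(82.8); print(move([*(r+.0362*np.array([np.cos(t),np.sin(t)])),.19],82.8+90))
E
```

```text
[0.52049398 0.37982503 0.18821876] 0.013744228730738061 [-0.31044341  0.35374708 -2.35169015]
([0.1164, 0.3704, -0.0015], [-0.0, 0.1, -85.2], 'q6~0.68')
```

Call:
carry_out(
  rows=[
    [0.015,0.046,0,0,0,-10],
    [0.03,0.093,0,0,0,-20],
    [0.045,0.14,0,0,0,-30],
    [0.06,0.185,0,0,0,-40],
    [0.075,0.23,0,0,0,-50],
    [0.09,0.28,0,0,0,-60],
    [0.1,0.32,0,0,0,-70],
    [0.116,0.37,0,0,0,-80],
    [0.116,0.37,0,0,0,-85.2],
    [0.116,0.37,0,0,0,-85.2],
    [0.116,0.37,0,0,0,-85.2],
    [0.116,0.37,0,0,0,-85.2],
  ],
)

```text
t: 40.4
tool_pos: [0.6213, 0.0066, 0.1889]
orientation: [-2.355, -2.078, 0.001]
force: [0.1, 0.5, -2.8]
opening: 0.0136
gripper_force: 39.9
```

```bash
python3 - <<'E'
from h import *
s=robot.read_state();print(s["tool_pos"],s["opening"],s["orientation"])
a=shot("top");b=shot("side")
x=s["tool_pos"]; 
A=cv2.resize(a[125:185,260:340],(800,600),interpolation=cv2.INTER_CUBIC)
B=cv2.resize(b[170:245,300:400],(800,600),interpolation=cv2.INTER_CUBIC)
cv2.imwrite("pics/h1.png",cv2.resize(np.hstack([A,B]),(800,300),interpolation=cv2.INTER_AREA)[:,:,::-1])
E
```

```text
[0.621261   0.00663627 0.18892483] 0.013550767175520579 [-2.35528954e+00 -2.07773704e+00  1.18995966e-03]
```

View pics/h1.png

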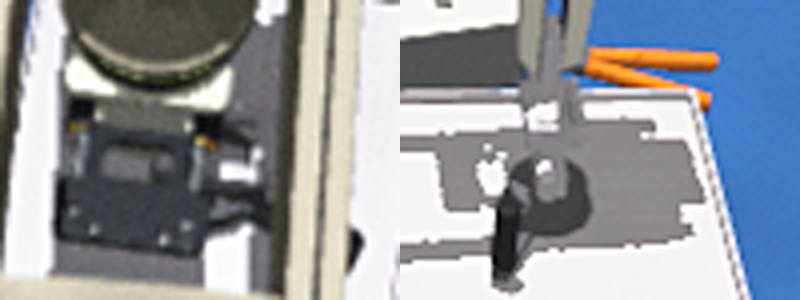

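The top view is mostly hidden by the wrist. The side view shows the key head hanging above the rod end at (545,115), clear of the post. I lower it while watching the force.

Call:
carry_out(
  rows=[
    [-0.002,0,0.015,0,0,0],
    [-0.002,0,0.025,0,0,0],
    [-0.002,0,0.032,0,0,0],
    [-0.002,0,0.032,0,0,0],
    [-0.002,0,0.032,0,0,0],
  ],
)

```text
t: 41.12
tool_pos: [0.6216, 0.0038, 0.1579]
orientation: [2.356, 2.078, 0.0]
force: [-0.9, -0.3, -1.8]
opening: 0.0137
gripper_force: 39.9
```

Call:
carry_out(
  rows=[
    [0,0,0.002,0,0,0],
    [0,0,0.004,0,0,0],
    [0,0,0.006,0,0,0],
    [0,0,0.006,0,0,0],
  ],
)

```text
t: 41.62
tool_pos: [0.6213, 0.0038, 0.1513]
orientation: [-2.356, -2.078, 0.001]
force: [0.5, 0.2, -2.9]
opening: 0.0141
gripper_force: 39.9
```

Call:
carry_out(
  rows=[
    [0,0,0.004,0,0,0],
    [0,0,0.008,0,0,0],
    [0,0,0.011,0,0,0],
    [0,0,0.013,0,0,0],
    [0,0,0.013,0,0,0],
  ],
)

```text
t: 42.25
tool_pos: [0.6213, 0.0038, 0.1384]
orientation: [-2.356, -2.078, 0.0]
force: [-0.4, 0.2, -1.7]
opening: 0.0135
gripper_force: 39.9
```

```bash
python3 - <<'E'
from h import *
s=robot.read_state();print(s["tool_pos"],s["opening"],s["force"],s["wrist_torque"])
b=shot("side"); cv2.imwrite("pics/h2.png",cv2.resize(b[170:245,300:400],(800,600),interpolation=cv2.INTER_CUBIC)[:,:,::-1])
E
```

```text
[0.62134004 0.0038305  0.13839176] 0.01352218180529055 [-0.43632735  0.22656062 -1.67404297] [-0.07910971  0.10579157  0.03922198]
```

View pics/h2.png

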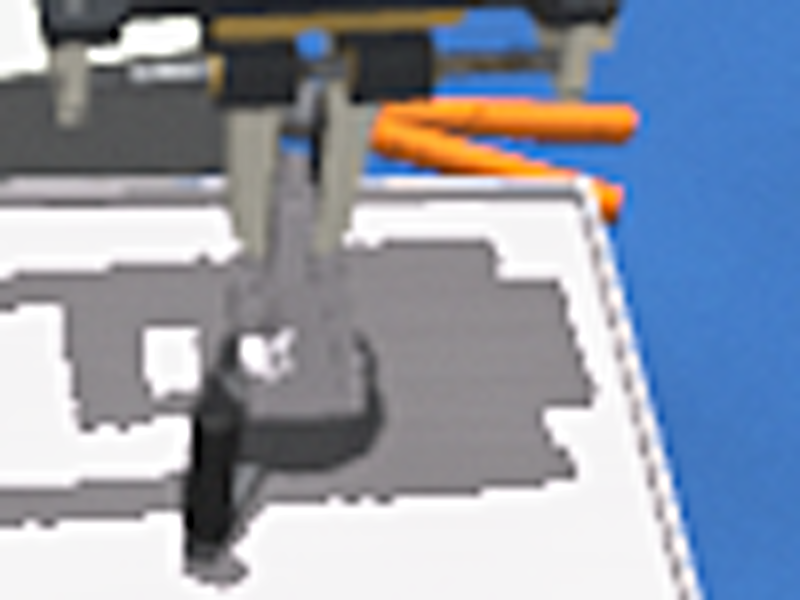

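The picture shows the key seated around the rod end, whose top is at (265,355), with about 2 mm left to go. I press it down gently and release.

Call:
carry_out(
  rows=[
    [0,0,0.002,0,0,0],
    [0,0,0.003,0,0,0],
    [0,0,0.003,0,0,0],
  ],
)

```text
t: 42.68
tool_pos: [0.6217, 0.0038, 0.1363]
orientation: [2.356, 2.078, 0.001]
force: [-2.6, -0.3, 2.9]
opening: 0.0139
gripper_force: 39.9
```

Call:
carry_out(
  rows=[
    [0,0,0,0,0,0],
    [0,0,0,0,0,0],
    [0,0,0,0,0,0],
    [0,0,-0.03,0,0,0],
    [0,0,-0.07,0,0,0],
    [0,0,-0.1,0,0,0],
    [0,0,-0.1,0,0,0],
    [0,0,-0.1,0,0,0],
  ],
  jaw=160,
  force=15,
)

```text
t: 43.68
tool_pos: [0.621, 0.0038, 0.2344]
orientation: [-2.355, -2.078, 0.001]
force: [-0.2, -0.8, -0.1]
opening: 0.0349
gripper_force: 0.0
```

```bash
python3 - <<'E'
from h import *
s=robot.read_state();print(s["tool_pos"],s["opening"],s["force"],s["q"])
hd=np.array([.5675,-.1]); r=np.array([.617,-.0315])
for yaw in(-35,145,-50): print(yaw,move([*hd,.20],yaw))
E
```

```text
[0.62104497 0.00383131 0.2343827 ] 0.03494847635898848 [-0.19380931 -0.76667145 -0.09249435] [-7.63412921e-02  1.82377832e-01  1.40223364e+00 -3.84378967e-05
  1.55829361e+00  4.86829538e-02]
-35 ([-0.1097, -0.0401, 0.0344], [-0.1, 0.0, 27.8], 'q6~0.53')
145 ([-0.1097, -0.0401, 0.0344], [-0.1, 0.0, 27.8], 'q6~0.53')
-50 ([-0.1097, -0.0401, 0.0344], [-0.1, 0.0, 42.8], 'q6~0.80')
```

```bash
python3 - <<'E'
from h import *
print(tri((300+217/8,170+395/8),(329.9,172.6)))
print(move([.568,-.1,.20],-35))
E
```

```text
(array([ 0.56691545, -0.09995229,  0.16864029]), np.float64(0.00025544149157400846))
([-0.1096, -0.0396, 0.0344], [-0.1, 0.0, 27.8], 'q6~0.53')
```

Call:
carry_out(
  rows=[
    [-0.055,-0.02,0.015,0,0,10],
    [-0.11,-0.04,0.034,0,0,20],
    [-0.11,-0.04,0.034,0,0,27.8],
    [-0.11,-0.04,0.034,0,0,27.8],
    [-0.11,-0.04,0.074,0,0,27.8],
    [-0.11,-0.04,0.104,0,0,27.8],
    [-0.11,-0.04,0.113,0,0,27.8],
    [-0.11,-0.04,0.113,0,0,27.8],
    [-0.11,-0.04,0.113,0,0,27.8],
  ],
)

```text
t: 44.8
tool_pos: [0.5692, -0.1003, 0.1243]
orientation: [2.784, 1.452, 0.003]
force: [0.1, -0.9, -0.1]
opening: 0.0343
gripper_force: 0.0
```

Call:
carry_out(
  rows=[
    [0,0,0,0,0,0],
    [0,0,0,0,0,0],
    [0,0,0,0,0,0],
    [0,0,0,0,0,0],
  ],
  jaw=255,
  force=10,
)

```text
t: 45.3
tool_pos: [0.5685, -0.1005, 0.1234]
orientation: [2.785, 1.451, 0.001]
force: [-1.6, 0.4, 5.2]
opening: 0.0176
gripper_force: 10.0
```

```bash
cat > arc.py <<'E'
from h import *
import sys
def arc(c,degs):
    s=robot.read_state(); R=Ro.from_rotvec(s["orientation"]); p=s["tool_pos"]; v=p[:2]-c
    print("pos",p,"ang",np.degrees(np.arctan2(v[1],v[0]))%360,"r",np.linalg.norm(v),"open",s["opening"],"F",s["force"],"q6",s["q"][5])
    for d in degs:
        w=Ro.from_euler("z",-d,degrees=True).apply([*v,0])[:2]+c-p[:2]
        print(d,np.round(R.inv().apply([*w,0])[:2],4))
E
python3 -c "
from arc import *
arc(np.array([.617,-.0315]),range(6,61,6))"
```

```text
pos [ 0.56846296 -0.10048026  0.12339354] ang 234.86837707724519 r 0.08434524697914692 open 0.017574265275891267 F [-1.5697535   0.39745106  5.20901234] q6 0.3464816588624797
6 [ 0.0005 -0.0088]
12 [ 0.0019 -0.0175]
18 [ 0.0042 -0.0261]
24 [ 0.0074 -0.0343]
30 [ 0.0114 -0.0421]
36 [ 0.0163 -0.0495]
42 [ 0.0218 -0.0564]
48 [ 0.0281 -0.0626]
54 [ 0.035  -0.0681]
60 [ 0.0424 -0.0729]
```

Call:
carry_out(
  rows=[
    [0.0005,-0.009,0,0,0,6],
    [0.002,-0.0175,0,0,0,12],
    [0.004,-0.026,0,0,0,18],
    [0.0075,-0.034,0,0,0,24],
    [0.0115,-0.042,0,0,0,30],
    [0.016,-0.0495,0,0,0,36],
    [0.022,-0.0565,0,0,0,42],
    [0.028,-0.0625,0,0,0,48],
    [0.028,-0.0625,0,0,0,48],
    [0.028,-0.0625,0,0,0,48],
  ],
)

```text
t: 46.55
tool_pos: [0.5329, -0.042, 0.1234]
orientation: [3.135, 0.193, 0.0]
force: [-4.0, -1.8, 7.3]
opening: 0.0177
gripper_force: 10.0
```

```bash
python3 -c "
from arc import *
arc(np.array([.617,-.0315]),range(4,49,4))
b=shot('side','l1',(300,165,400,240),8)"
```

```text
pos [ 0.53291334 -0.04202327  0.12335458] ang 187.13335930362356 r 0.08474258155364327 open 0.017749640994812334 F [-4.01179436 -1.8058078   7.29018224] q6 1.2742690454209555
4 [ 0.0002 -0.0059]
8 [ 0.0008 -0.0118]
12 [ 0.0018 -0.0176]
16 [ 0.0032 -0.0234]
20 [ 0.0051 -0.029 ]
24 [ 0.0073 -0.0345]
28 [ 0.0098 -0.0398]
32 [ 0.0128 -0.0449]
36 [ 0.0161 -0.0498]
40 [ 0.0197 -0.0545]
44 [ 0.0237 -0.0589]
48 [ 0.0279 -0.063 ]
```

View pics/l1.png

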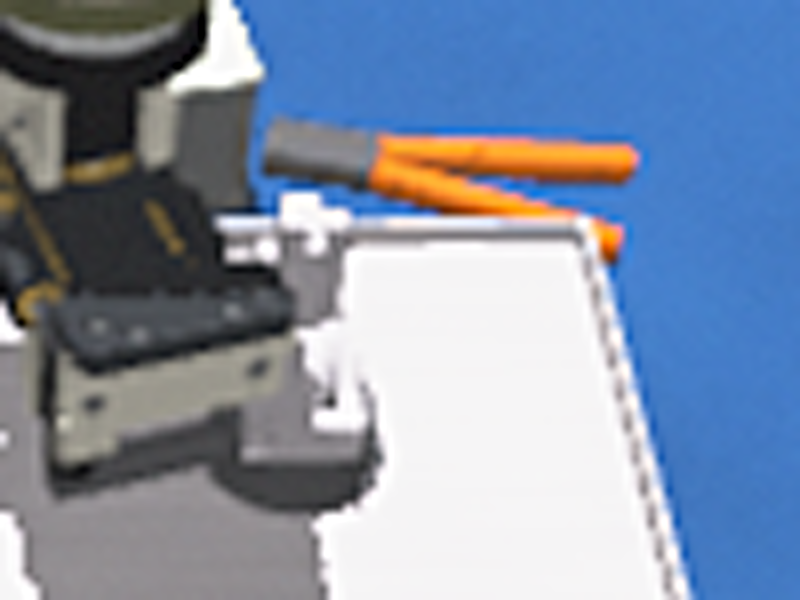

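The lever is swinging: in the picture the key head and tab stand at (310,400) and (310,250). I continue more slowly and watch for the stop.

Call:
carry_out(
  rows=[
    [0.0002,-0.006,0,0,0,4],
    [0.001,-0.012,0,0,0,8],
    [0.002,-0.0175,0,0,0,12],
    [0.003,-0.0235,0,0,0,16],
    [0.003,-0.0235,0,0,0,16],
    [0.003,-0.0235,0,0,0,16],
  ],
  force=20,
)

```text
t: 47.35
tool_pos: [0.5328, -0.0182, 0.1234]
orientation: [3.131, -0.245, -0.0]
force: [-4.5, -0.8, 7.9]
opening: 0.0178
gripper_force: 20.0
```

```bash
python3 -c "
from arc import *
arc(np.array([.617,-.0315]),range(2,25,2))"
```

```text
pos [ 0.53276148 -0.0181823   0.12335359] ang 171.01617171718257 r 0.08528475418410082 open 0.017832313161738625 F [-4.5427331  -0.76043069  7.92068708] q6 1.5975813578626383
2 [ 0.0001 -0.003 ]
4 [ 0.0002 -0.0059]
6 [ 0.0005 -0.0089]
8 [ 0.0008 -0.0119]
10 [ 0.0013 -0.0148]
12 [ 0.0019 -0.0177]
14 [ 0.0025 -0.0206]
16 [ 0.0033 -0.0235]
18 [ 0.0042 -0.0264]
20 [ 0.0052 -0.0292]
22 [ 0.0062 -0.0319]
24 [ 0.0074 -0.0347]
```

Call:
carry_out(
  rows=[
    [0,-0.003,0,0,0,2],
    [0.0002,-0.006,0,0,0,4],
    [0.0005,-0.009,0,0,0,6],
    [0.0008,-0.012,0,0,0,8],
    [0.0008,-0.012,0,0,0,8],
    [0.0008,-0.012,0,0,0,8],
  ],
)

```text
t: 48.1
tool_pos: [0.5352, -0.0064, 0.1233]
orientation: [3.107, -0.463, -0.001]
force: [-6.7, -0.1, 8.3]
opening: 0.0176
gripper_force: 20.0
```

Call:
carry_out(
  rows=[
    [0,-0.003,0,0,0,2],
    [0.0002,-0.006,0,0,0,4],
    [0.0002,-0.006,0,0,0,4],
    [0.0002,-0.006,0,0,0,4],
  ],
)

```text
t: 48.6
tool_pos: [0.537, -0.0006, 0.1233]
orientation: [3.089, -0.571, -0.002]
force: [-8.2, -0.8, 9.6]
opening: 0.0178
gripper_force: 20.0
```

```bash
python3 -c "
from arc import *
arc(np.array([.617,-.0315]),range(2,13,2))"
```

```text
pos [ 0.53701412 -0.00060075  0.12334349] ang 158.87801569655477 r 0.0857467510454875 open 0.017794351912595496 F [-8.15817988 -0.76154142  9.64904387] q6 1.8404707827656994
2 [ 0.0001 -0.003 ]
4 [ 0.0002 -0.006 ]
6 [ 0.0005 -0.009 ]
8 [ 0.0009 -0.0119]
10 [ 0.0013 -0.0149]
12 [ 0.0019 -0.0178]
```

Call:
carry_out(
  rows=[
    [-0.001,-0.003,0,0,0,2],
    [-0.001,-0.006,0,0,0,4],
    [-0.001,-0.006,0,0,0,4],
    [-0.001,-0.006,0,0,0,4],
  ],
)

```text
t: 49.1
tool_pos: [0.5392, 0.0049, 0.1234]
orientation: [3.067, -0.679, 0.002]
force: [-1.5, -1.8, 5.6]
opening: 0.0179
gripper_force: 20.0
```

Call:
carry_out(
  rows=[
    [-0.0005,-0.003,0,0,0,2],
    [-0.0005,-0.006,0,0,0,4],
    [-0.0005,-0.006,0,0,0,4],
    [-0.0005,-0.006,0,0,0,4],
  ],
)

```text
t: 49.6
tool_pos: [0.5417, 0.0104, 0.1233]
orientation: [3.042, -0.785, 0.003]
force: [2.1, -4.8, 4.1]
opening: 0.0177
gripper_force: 20.0
```

```bash
python3 -c "
from arc import *
arc(np.array([.616,-.0315]),range(2,9,2)); s=robot.read_state(); print(s['wrist_torque'],Ro.from_rotvec(s['orientation']).inv().apply(s['force']))"
```

```text
pos [0.54171273 0.01042621 0.12330844] ang 150.5605082016236 r 0.08530184700594418 open 0.017717843243368836 F [ 2.08567895 -4.81278391  4.14475164] q6 2.0010836653656883
2 [ 0.0001 -0.003 ]
4 [ 0.0003 -0.0059]
6 [ 0.0005 -0.0089]
8 [ 0.0009 -0.0119]
[-0.74817924 -0.20013938  0.0470418 ] [ 4.16259113  3.20315358 -4.13576522]
```

Call:
carry_out(
  rows=[
    [0.0005,-0.0015,0,0,0,1],
    [0.0005,-0.003,0,0,0,2],
    [0.0005,-0.003,0,0,0,2],
    [0.0005,-0.003,0,0,0,2],
  ],
)

```text
t: 50.1
tool_pos: [0.5432, 0.013, 0.1233]
orientation: [3.027, -0.838, 0.002]
force: [-0.5, -3.4, 5.9]
opening: 0.0176
gripper_force: 20.0
```

Call:
carry_out(
  rows=[
    [0.0003,-0.0015,0,0,0,1],
    [0.0003,-0.003,0,0,0,2],
    [0.0003,-0.003,0,0,0,2],
    [0.0003,-0.003,0,0,0,2],
  ],
)

```text
t: 50.6
tool_pos: [0.5444, 0.0151, 0.1233]
orientation: [3.012, -0.89, 0.0]
force: [-4.1, -4.9, 8.5]
opening: 0.0175
gripper_force: 20.0
```

```bash
python3 -c "
from arc import *
arc(np.array([.616,-.0315]),[1]); s=robot.read_state(); print(s['wrist_torque'],Ro.from_rotvec(s['orientation']).inv().apply(s['force']))"
```

```text
pos [0.54438165 0.0151334  0.1232849 ] ang 146.93033389335756 r 0.08546263554625995 open 0.017477865324552578 F [-4.0981655  -4.93362296  8.47768585] q6 2.0802943259723534
1 [ 0.     -0.0015]
[-0.90030757  0.71212837  0.07768382] [-0.75424765  6.37880041 -8.47046451]
```

Call:
carry_out(
  rows=[
    [0,-0.0015,0,0,0,1],
    [0,-0.003,0,0,0,2],
    [0,-0.003,0,0,0,2],
    [0,-0.003,0,0,0,2],
  ],
)

```text
t: 51.1
tool_pos: [0.5452, 0.0163, 0.1232]
orientation: [2.993, -0.942, -0.002]
force: [-8.5, -11.0, 11.3]
opening: 0.0176
gripper_force: 20.0
```

```bash
python3 -c "
from arc import *
arc(np.array([.616,-.0315]),[1]); s=robot.read_state(); print(s['wrist_torque'],Ro.from_rotvec(s['orientation']).inv().apply(s['force']))"
```

```text
pos [0.54521059 0.01628207 0.1231744 ] ang 145.98108130551122 r 0.08540647793030062 open 0.017625563151645617 F [ -8.45237614 -11.03585371  11.30907616] q6 2.1200089745739112
1 [-0.     -0.0015]
[-1.88753935  1.36076053  0.07701513] [ -0.60180207  13.93220354 -11.25430904]
```

Call:
carry_out(
  rows=[
    [0,-0.0015,0,0,0,0.5],
    [0,-0.003,0,0,0,0.5],
    [0,-0.003,0,0,0,0.5],
    [0,-0.003,0,0,0,0.5],
  ],
)

```text
t: 51.6
tool_pos: [0.5459, 0.0174, 0.1231]
orientation: [2.986, -0.956, -0.004]
force: [-14.3, -17.4, 15.9]
opening: 0.0177
gripper_force: 20.0
```

```bash
python3 -c "
from arc import *
arc(np.array([.616,-.0315]),[1]); s=robot.read_state(); print(s['wrist_torque'],Ro.from_rotvec(s['orientation']).inv().apply(s['force']))"
```

```text
pos [0.54588775 0.01735371 0.12308771] ang 145.13149360997488 r 0.08545415808183587 open 0.017733262705200446 F [-14.29898286 -17.39542693  15.87514332] q6 2.1335289699091913
1 [-0.     -0.0015]
[-2.86437013  2.32737975 -0.03363837] [ -1.54768091  22.5761361  -15.71638402]
```

The stop is firm: 22 N tangential with almost no motion. I let go and lift off.

Call:
carry_out(
  rows=[
    [0,0,0,0,0,0],
    [0,0,0,0,0,0],
    [0,0,0,0,0,0],
    [0,0,-0.05,0,0,0],
    [0,0,-0.1,0,0,0],
    [-0.03,0.06,-0.13,0,0,0],
    [-0.06,0.12,-0.14,0,0,0],
    [-0.09,0.18,-0.15,0,0,0],
    [-0.09,0.24,-0.15,0,0,0],
    [-0.09,0.24,-0.15,0,0,0],
  ],
  jaw=160,
)

```text
t: 52.85
tool_pos: [0.3337, -0.1236, 0.2729]
orientation: [2.991, -0.96, 0.002]
force: [-0.2, 1.0, -0.2]
opening: 0.0348
gripper_force: 0.0
```

```bash
python3 - <<'E'
from h import *
s=robot.read_state();print(s["tool_pos"],s["q"])
a=shot("top");b=shot("side")
for c in("top","side"):
  for n in("key","nut_grip"):
    print(c,n,[(round(r["conf"],2),r["pixel"],int(r["pixels"].sum())) for r in robot.outline_of(c,n)][:3])
A=cv2.resize(a[125:185,260:340],(800,600),interpolation=cv2.INTER_CUBIC)
B=cv2.resize(b[160:235,290:390],(800,600),interpolation=cv2.INTER_CUBIC)
cv2.imwrite("pics/n1.png",cv2.resize(np.hstack([A,B]),(800,300),interpolation=cv2.INTER_AREA)[:,:,::-1])
E
```

```text
[ 0.33373734 -0.12361845  0.27285214] [-4.99155734e-01 -5.87343910e-01  2.00243580e+00  5.22444448e-05
  1.72525335e+00  1.69253921e+00]
top key [(0.93, [292.0, 158.9], 324), (0.53, [405.5, 220.1], 265)]
top nut_grip [(0.63, [292.0, 172.6], 143), (0.5, [221.4, 119.0], 418), (0.3, [380.8, 138.1], 1558)]
side key [(0.76, [334.0, 203.7], 297), (0.48, [267.9, 337.4], 422), (0.44, [393.2, 299.6], 2282)]
side nut_grip [(0.91, [312.7, 210.9], 268), (0.16, [268.4, 337.5], 457)]
```

View pics/n1.png

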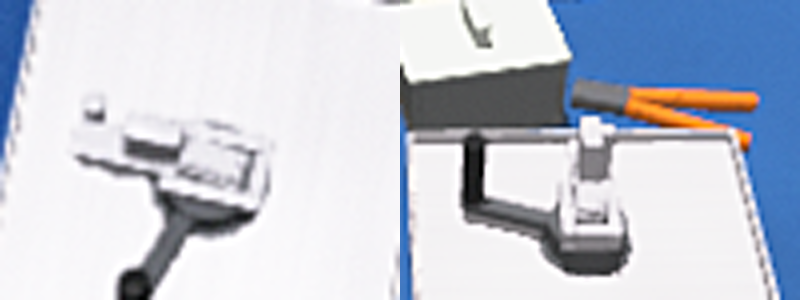

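The last picture shows the key seated, with its arm resting against the post at left crop (95,105) and the lever at its tight position, (135,285). In the right crop the key head lies flat on the hub at (595,225). I fit the key's pose before regrasping it.

```bash
python3 - <<'E'
from h import *
from scipy.optimize import minimize
shot("top");m=max(robot.outline_of("top","key"),key=lambda r:r["conf"])["pixels"]
Q=[[(-.028,-.02,.016),(.028,-.02,.016),(.028,.02,.016),(-.028,.02,.016)],[(-.028,-.02,0),(.028,-.02,0),(.028,.02,0),(-.028,.02,0)],[(.028,-.01,.01),(.078,-.01,.01),(.078,.01,.01),(.028,.01,.01)],[(.028,-.01,0),(.078,-.01,0),(.078,.01,0),(.028,.01,0)]]
T=[(x,y,z) for x in(.02,.05) for y in(-.007,.007) for z in(.012,.055)]
S=4;o=[255,120]; sm=cv2.resize(m.astype(np.float32)[120:200,255:345],None,fx=S,fy=S)
def cost(v):
    im=np.zeros(sm.shape,np.uint8); t=v[2]/100; c,s=np.cos(t),np.sin(t)
    f=lambda q:np.round((proj("top",[[v[0]/1000+c*p[0]-s*p[1],v[1]/1000+s*p[0]+c*p[1],p[2]+.111] for p in q])-o+.5)*S).astype(np.int32)
    for q in(Q[0]+Q[1],Q[2]+Q[3],T): cv2.fillConvexPoly(im,cv2.convexHull(f(q)),1)
    return np.abs(im-sm).sum()
b=[]
for t in(125,135,145):
    x=np.array([617,-31.5,t]); b.append(minimize(cost,x,method="Nelder-Mead",options=dict(initial_simplex=np.array([x,x+[4,0,0],x+[0,4,0],x+[0,0,8]]))))
r=min(b,key=lambda r:r.fun); print(r.x,np.degrees(r.x[2]/100),r.fun,sm.sum())
k=76;t=np.radians(k); g=np.array([.617,-.0315])+.0362*np.array([np.cos(t),np.sin(t)])
print(g,move([*g,.23],k-90),robot.read_state()["q"])
E
```

```text
[618.76860247 -31.12183122 135.67860709] 77.73811556718286 2677.8125 6000.0
[0.62575757 0.00362471] ([0.1641, -0.2699, 0.0423], [-0.1, 0.0, -111.4], 'q6~-0.25') [-4.91426799e-01 -5.80965456e-01  1.99928097e+00  2.94411848e-04
  1.72417125e+00  1.69650907e+00]
```

Call:
carry_out(
  rows=[
    [0.03,-0.05,0.01,0,0,-10.5],
    [0.06,-0.1,0.02,0,0,-21],
    [0.09,-0.15,0.03,0,0,-31.5],
    [0.12,-0.2,0.04,0,0,-42],
    [0.15,-0.25,0.042,0,0,-52.5],
    [0.164,-0.27,0.042,0,0,-63],
    [0.164,-0.27,0.042,0,0,-73.5],
    [0.164,-0.27,0.042,0,0,-84],
    [0.164,-0.27,0.042,0,0,-94.5],
    [0.164,-0.27,0.042,0,0,-105],
    [0.164,-0.27,0.042,0,0,-110.4],
    [0.164,-0.27,0.042,0,0,-110.4],
  ],
)

```text
t: 54.75
tool_pos: [0.6256, 0.0035, 0.2298]
orientation: [-2.492, -1.911, 0.001]
force: [-0.4, -0.3, 0.5]
opening: 0.0347
gripper_force: 0.0
```

```bash
python3 - <<'E'
from h import *
s=robot.read_state();print(s["tool_pos"],s["q"][5]); print(move([.6255,.0037,.1375],77-90))
E
```

```text
[0.62560551 0.00352292 0.22983962] 0.18577991837257066
([0.0002, -0.0, 0.0923], [-0.1, 0.0, -2.0], 'q6~0.15')
```

Call:
carry_out(
  rows=[
    [0,0,0.05,0,0,-2],
    [0,0,0.08,0,0,-2],
    [0,0,0.092,0,0,-2],
    [0,0,0.092,0,0,-2],
    [0,0,0.092,0,0,-2],
  ],
)

```text
t: 55.38
tool_pos: [0.6268, 0.0025, 0.1405]
orientation: [2.459, 1.953, 0.003]
force: [0.1, -0.8, 0.3]
opening: 0.0343
gripper_force: 0.0
```

Call:
carry_out(
  rows=[
    [0,0,0,0,0,0],
    [0,0,0,0,0,0],
    [0,0,0,0,0,0],
    [0,0,0,0,0,0],
  ],
  jaw=255,
  force=30,
)

```text
t: 55.88
tool_pos: [0.6255, 0.0025, 0.1393]
orientation: [-2.459, -1.955, 0.0]
force: [-3.3, 0.7, 5.5]
opening: 0.0137
gripper_force: 30.0
```

Call:
carry_out(
  rows=[
    [0,0,-0.004,0,0,0],
    [0,0,-0.008,0,0,0],
    [0,0,-0.012,0,0,0],
    [0,0,-0.012,0,0,0],
  ],
  force=45,
)

```text
t: 56.38
tool_pos: [0.6253, 0.0024, 0.1509]
orientation: [-2.459, -1.954, 0.001]
force: [-2.8, 0.4, -0.6]
opening: 0.0139
gripper_force: 45.0
```

Call:
carry_out(
  rows=[
    [0,0,-0.03,0,0,0],
    [0,0,-0.06,0,0,0],
    [0,0,-0.06,0,0,0],
    [0,0,-0.06,0,0,0],
  ],
)

```text
t: 56.88
tool_pos: [0.6252, 0.0024, 0.2095]
orientation: [-2.459, -1.954, 0.001]
force: [0.1, 0.0, -3.1]
opening: 0.0137
gripper_force: 45.0
```

```bash
python3 - <<'E'
from h import *
s=robot.read_state();print(s["tool_pos"],s["q"][5],s["opening"]); print(move([.5195,.381,.19],-93))
E
```

```text
[0.62524731 0.00242053 0.20952758] 0.1499940344097254 0.013694254092988582
([0.3449, -0.1886, 0.0197], [-0.0, 0.0, 79.9], 'q6~1.55')
```

Call:
carry_out(
  rows=[
    [0.045,-0.025,0,0,0,10],
    [0.09,-0.05,0,0,0,20],
    [0.135,-0.075,0,0,0,30],
    [0.18,-0.1,0,0,0,40],
    [0.225,-0.125,0,0,0,50],
    [0.27,-0.15,0,0,0,60],
    [0.315,-0.17,0.01,0,0,70],
    [0.345,-0.189,0.02,0,0,79.9],
    [0.345,-0.189,0.02,0,0,79.9],
    [0.345,-0.189,0.02,0,0,79.9],
    [0.345,-0.189,0.02,0,0,79.9],
  ],
)

```text
t: 58.25
tool_pos: [0.52, 0.3801, 0.1904]
orientation: [3.14, -0.081, -0.0]
force: [-0.5, -1.1, -1.1]
opening: 0.0136
gripper_force: 45.0
```

```bash
python3 - <<'E'
from h import *
s=robot.read_state();print(s["tool_pos"],s["q"][5],s["opening"]); print(move([.5195,.381,.036],-93))
E
```

```text
[0.51996094 0.38008246 0.19044183] 2.1744185624221712 0.013558577134215011
([-0.0005, -0.001, 0.1544], [0.0, 0.0, 0.0], 'q6~2.18')
```

Call:
carry_out(
  rows=[
    [0,-0.001,0.05,0,0,0],
    [0,-0.001,0.1,0,0,0],
    [0,-0.001,0.135,0,0,0],
    [0,-0.001,0.15,0,0,0],
    [0,-0.001,0.156,0,0,0],
    [0,-0.001,0.156,0,0,0],
  ],
)

```text
t: 59.0
tool_pos: [0.5205, 0.3825, 0.0361]
orientation: [-3.139, 0.082, -0.003]
force: [-0.1, -0.4, -1.7]
opening: 0.0135
gripper_force: 45.0
```

Call:
carry_out(
  rows=[
    [0,0,0.0005,0,0,0],
    [0,0,0.0005,0,0,0],
    [0,0,0.0005,0,0,0],
    [0,0,0.0005,0,0,0],
    [0,0,-0.05,0,0,0],
    [0,0,-0.11,0,0,0],
    [0,0,-0.17,0,0,0],
    [0,0,-0.17,0,0,0],
    [0,0,-0.17,0,0,0],
  ],
  jaw=160,
  force=25,
)

```text
t: 60.12
tool_pos: [0.5195, 0.3822, 0.2046]
orientation: [-3.14, 0.081, -0.0]
force: [0.9, -0.7, 0.4]
opening: 0.0348
gripper_force: 0.0
```

```bash
python3 - <<'E'
from h import *
s=robot.read_state();print(s["tool_pos"],s["q"][5],s["opening"])
a=shot("top"); 
for r in robot.outline_of("top","lid_a"): print(round(r["conf"],2),r["pixel"],rect("top",r["pixels"],.009).tolist())
print(move([.40,.0504,.12],-3.7))
E
```

```text
[0.51950477 0.38224697 0.20461594] 2.1773042053190115 0.0347650931609765
0.79 [205.3, 166.4] [618.3, 253.7, 142.8, 106.0, 0.3]
0.72 [403.4, 219.8] [468.2, -323.4, 69.6, 39.2, 85.3]
0.71 [297.9, 159.8] [617.2, -14.3, 124.2, 57.5, -38.3]
0.65 [197.3, 222.2] [447.7, 260.6, 147.7, 108.3, -4.6]
0.56 [272.6, 240.4] [400.6, 55.2, 135.8, 101.7, -3.7]
([-0.1011, 0.3367, 0.0834], [-0.0, 0.2, -89.3], 'q6~0.62')
```

Call:
carry_out(
  rows=[
    [-0.015,0.05,0,0,0,-10],
    [-0.03,0.1,0,0,0,-20],
    [-0.045,0.15,0,0,0,-30],
    [-0.06,0.2,0,0,0,-40],
    [-0.075,0.25,0,0,0,-50],
    [-0.09,0.3,0,0,0,-60],
    [-0.101,0.337,0.02,0,0,-70],
    [-0.101,0.337,0.05,0,0,-80],
    [-0.101,0.337,0.08,0,0,-89.3],
    [-0.101,0.337,0.084,0,0,-89.3],
    [-0.101,0.337,0.084,0,0,-89.3],
  ],
)

```text
t: 61.6
tool_pos: [0.4008, 0.051, 0.1204]
orientation: [-2.294, -2.145, 0.002]
force: [-0.5, -1.5, 0.8]
opening: 0.0346
gripper_force: 0.0
```

```bash
python3 - <<'E'
from h import *
s=robot.read_state();print(s["tool_pos"],s["q"][5],s["opening"]); print(move([.40,.0504,.0155],-3.7))
a=shot("top")
r=robot.outline_of("top","key"); print([(round(x["conf"],2),x["pixel"],int(x["pixels"].sum()),rect("top",x["pixels"],.021).tolist()) for x in r][:2])
E
```

```text
[0.40076813 0.05096668 0.12037384] 0.0668322870110296 0.034574053521751136
([-0.0006, -0.0006, 0.1049], [-0.1, 0.0, -0.2], 'q6~0.06')
[(0.61, [157.3, 203.7], 351, [508.5, 381.5, 100.0, 43.9, 0.6])]
```

Call:
carry_out(
  rows=[
    [-0.0006,-0.0006,0.05,0,0,0],
    [-0.0006,-0.0006,0.09,0,0,0],
    [-0.0006,-0.0006,0.103,0,0,0],
    [-0.0006,-0.0006,0.103,0,0,0],
    [-0.0006,-0.0006,0.103,0,0,0],
  ],
)

```text
t: 62.32
tool_pos: [0.4024, 0.0504, 0.0196]
orientation: [2.29, 2.148, 0.004]
force: [-0.8, -0.3, -0.3]
opening: 0.035
gripper_force: 0.0
```

Call:
carry_out(
  rows=[
    [0,0,0,0,0,0],
    [0,0,0,0,0,0],
    [0,0,0,0,0,0],
    [0,0,0,0,0,0],
  ],
  jaw=255,
)

```text
t: 62.82
tool_pos: [0.4011, 0.0503, 0.0182]
orientation: [2.291, 2.149, 0.001]
force: [-1.8, -0.2, 6.4]
opening: 0.0139
gripper_force: 25.0
```

Call:
carry_out(
  rows=[
    [0,0,-0.06,0,0,0],
    [0,0,-0.12,0,0,0],
    [0,0,-0.18,0,0,0],
    [0,0,-0.18,0,0,0],
    [0,0,-0.18,0,0,0],
  ],
)

```text
t: 63.45
tool_pos: [0.4003, 0.0503, 0.1968]
orientation: [-2.291, -2.149, 0.001]
force: [0.0, -0.6, -1.0]
opening: 0.014
gripper_force: 25.0
```

```bash
python3 - <<'E'
from h import *
s=robot.read_state();print(s["tool_pos"],s["q"][5],s["opening"]); print(move([.5067,.3852,.20],-3.7))
E
```

```text
[0.40027052 0.05031095 0.1968079 ] 0.061768202140288685 0.014016650399055074
([0.341, 0.0848, -0.0033], [-0.0, 0.0, 0.0], 'q6~0.06')
```

Call:
carry_out(
  rows=[
    [0.06,0.015,-0.003,0,0,0],
    [0.12,0.03,-0.003,0,0,0],
    [0.18,0.045,-0.003,0,0,0],
    [0.24,0.06,-0.003,0,0,0],
    [0.3,0.075,-0.003,0,0,0],
    [0.341,0.085,-0.003,0,0,0],
    [0.341,0.085,0.0,0,0,0],
    [0.341,0.085,0.05,0,0,0],
    [0.341,0.085,0.09,0,0,0],
    [0.341,0.085,0.105,0,0,0],
    [0.341,0.085,0.112,0,0,0],
    [0.341,0.085,0.112,0,0,0],
  ],
)

```text
t: 64.95
tool_pos: [0.5078, 0.3853, 0.0867]
orientation: [2.291, 2.149, 0.002]
force: [0.3, -0.4, -0.9]
opening: 0.0138
gripper_force: 25.0
```

```bash
python3 - <<'E'
from h import *
s=robot.read_state();print(s["tool_pos"],s["force"],s["opening"])
E
```

```text
[0.50781279 0.38530139 0.08671087] [ 0.32266094 -0.431999   -0.90805945] 0.013756209840457695
```

Next I settle onto the rim, release, and retreat toward the base for a final check.

Call:
carry_out(
  rows=[
    [0,0,0.0015,0,0,0],
    [0,0,0.003,0,0,0],
    [0,0,0.003,0,0,0],
  ],
)

```text
t: 65.32
tool_pos: [0.5081, 0.3857, 0.0843]
orientation: [2.291, 2.149, 0.004]
force: [-1.0, -1.4, 6.2]
opening: 0.0138
gripper_force: 25.0
```

Call:
carry_out(
  rows=[
    [0,0,0,0,0,0],
    [0,0,0,0,0,0],
    [0,0,0,0,0,0],
    [0,0,-0.05,0,0,0],
    [0,0,-0.11,0,0,0],
    [0.03,-0.04,-0.15,0,0,0],
    [0.06,-0.09,-0.15,0,0,0],
    [0.1,-0.14,-0.15,0,0,0],
    [0.14,-0.19,-0.15,0,0,0],
    [0.16,-0.24,-0.15,0,0,0],
    [0.16,-0.24,-0.15,0,0,0],
  ],
  jaw=160,
)

```text
t: 66.7
tool_pos: [0.274, 0.562, 0.2324]
orientation: [-2.285, -2.155, 0.001]
force: [0.5, 0.5, -0.3]
opening: 0.0346
gripper_force: 0.0
```

```bash
python3 - <<'E'
from h import *
s=robot.read_state();print(s["tool_pos"],s["t"])
a=shot("top"); b=shot("side")
for c in("top","side"):
  for n,z in(("lid_a",.075),("pack0",.024),("tape",.024),("meter",.036),("pliers",.01),("nut_grip",.15),("key",.1)):
    for r in robot.outline_of(c,n):
      if r["conf"]>.45: print(c,n,round(r["conf"],2),r["pixel"],rect(c,r["pixels"],z).tolist())
E
```

```text
[0.27398821 0.56198108 0.23241687] 66.7
top lid_a 0.8 [200.5, 223.4] [438.9, 247.9, 136.8, 105.6, -4.3]
top lid_a 0.59 [150.8, 199.9] [508.3, 388.9, 136.8, 103.7, -3.6]
top lid_a 0.58 [208.5, 167.9] [602.0, 240.6, 135.5, 102.1, 0.5]
top pack0 0.71 [405.8, 199.0] [529.1, -331.0, 61.5, 35.1, -89.4]
top pack0 0.55 [400.6, 219.4] [467.7, -319.1, 68.9, 42.0, 85.7]
top pack0 0.52 [402.8, 252.9] [376.6, -322.1, 68.1, 37.7, 86.4]
top tape 0.76 [328.7, 252.5] [399.2, -125.3, 88.2, 87.9, -89.5]
top meter 0.62 [383.2, 138.1] [706.5, -267.9, 182.5, 85.4, -31.4]
top meter 0.57 [221.6, 121.6] [745.3, 184.1, 147.3, 62.0, -19.5]
top pliers 0.64 [223.1, 118.5] [756.2, 186.8, 153.3, 64.4, -19.0]
top nut_grip 0.67 [293.2, 166.0] [576.6, -20.2, 117.3, 53.6, -13.8]
side lid_a 0.89 [271.0, 146.2] [504.1, 391.3, 132.9, 110.1, -4.5]
side lid_a 0.77 [305.7, 168.7] [597.6, 245.3, 137.2, 111.7, 2.4]
side lid_a 0.6 [258.5, 174.8] [437.0, 249.7, 133.2, 109.7, -5.9]
side pack0 0.93 [331.1, 334.9] [524.0, -339.1, 75.1, 41.4, 80.6]
side pack0 0.58 [304.8, 332.2] [462.9, -324.0, 78.2, 39.3, 79.6]
side pack0 0.55 [266.5, 340.9] [370.6, -329.8, 73.6, 35.8, 81.6]
side tape 0.66 [337.0, 232.8] [636.3, 6.2, 331.8, 270.9, 80.2]
side tape 0.61 [263.6, 278.3] [395.8, -133.9, 102.4, 84.8, 79.6]
side meter 0.87 [393.3, 297.6] [700.2, -280.4, 173.4, 103.2, -33.8]
side meter 0.51 [258.6, 189.2] [433.2, 203.4, 132.8, 79.8, -5.1]
side pliers 0.91 [359.2, 184.5] [753.2, 194.9, 148.6, 55.8, -16.9]
side nut_grip 0.7 [329.0, 214.1] [567.5, -49.0, 144.6, 68.1, -46.4]
```

```bash
python3 -c "
from plant import robot
print(robot.close_job())"
```

```text
the job is handed in; nothing more can be done
None
```

I handed the job in at about 67 s: all three packs are in the tray, the locknut is turned to its hard stop (22 N at the handle), the key is back in its tub, and all three tubs are lidded; the judge returned no result, and I did not recheck the lever-to-rod angle after taking the key off.

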